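# Vent the vacuum chamber at its valve manifold

### The arm

A 7-joint arm with a two-finger parallel gripper is mounted at the origin on the work surface. World frame = base frame: x ahead of the robot, y to its left, z up, the work surface at z = 0. Lengths are in m, angles in rad, forces in N, time in s.
With the tool pointing down it reaches from about 0.35 to 0.9 m from the base axis. Payload 8.1 kg.
Tool frame: the origin (TCP) lies on the centre line of the jaws, within the pads' length; the fingertips stand 17 mm ahead of it and the grasp point (between the pads) lies 2 mm behind it; z points along the fingers, y is the direction in which the jaws open and shut (so a half turn about z gives the same grasp; the last joint's range is limited). The gripper opens to 92 mm and grips with 3 to 60 N. Pads are 19 mm wide; open, the fingers measure 130 mm over their backs; the gripper's body (75 mm by 190 mm) begins 47 mm behind the grasp point.
Start: joints at [1.209, 0.434, 0.025, 1.573, -0.012, 1.134, -0.075], TCP at [0.16, -0.604, 0.217] pointing down, gripper open.
Joint ranges: [-2.62, 2.62], [-0.44, 2.09], [-1.27, 1.32], [0.08, 2.57], [-1.32, 4.46], [0.12, 2], [-2.74, 2.74]. Speed limits (rad/s): [2.22, 2.22, 3.01, 3.01, 3.14, 3.14, 3.14].

### API

Orientations are given as a rotation vector (axis times angle).
In Python, from cell import arm gives the robot as it stands.
- The arm moves only by the shell command python3 -m creep 'ROWS' [FORCE]. ROWS is JSON, a list that holds one entry, the list of rows, each a list of 7 numbers: the shift along the world's x, y, z in cm, then the turn, a rotation vector about the world's x, y, z in degrees, then the opening, from -1 (shut) to 1 (fully open), so that 0 is half open. In form: [[[tx, ty, tz, ax, ay, az, jaw], ...]]. A call has 1 to 5 rows; each row is the pose to reach, as a shift and turn from the pose commanded when the call began; what a row does not reach only later rows make up. A row lasts 1/10 s, in which the tool goes at most 50 mm and 8.59 degrees, less where a joint would pass 70% of its speed; a pose out of reach is approached as far as the arm can. A call with a gripper value outside its range is refused whole. The fingers move at their own pace and stop on an object; FORCE is the grip in N (left out, the last holds). Time passes only in rows, so rows that repeat a pose let the fingers close. It gives the time, the measured TCP pose, the force and the opening at its end, in the units of the state.
- arm.observe(): the state, without advancing time (a new reading comes with each control period).
- arm.get_image(name): name is "scene" or "side" or "wrist"; returns the picture (384x512x3 uint8, red, green, blue); there is no depth.
- arm.camera_model(name): a dict with "vfov" (degrees; the focal length in pixels is half the picture's height over the tangent of half this angle, whatever the lens; pixels are square), "cx", "cy" (the principal point, pixels), "cam_to_world" (4x4, takes a point from camera to world coordinates); the wrist camera has in their place "T_tool_cam" (4x4, takes a point from camera to tool coordinates, whose origin is the TCP and whose axes are the flange's). Camera axes: x right, y down, z forward; pixel columns grow to the right and rows downward; lengths in m; the calibration is good to about 2 mm. A picture is of the moment at which its call begins: read the wrist's pose just before it. camera_model takes no time and is no camera call.
- arm.sign_off(): hands the job in, once; it reports no verdict.
The state is a dict: "clock": time; "joints": joint angles; "dq": joint speeds; "joint_efforts": joint torques, N m; "position": TCP position; "ee_rot": TCP orientation; "force": force on the tool from outside, world axes, zero at the start; "ft_torque": the same for the moment, N m; "width": opening from 0.0 (shut) to 1.0 (fully open).
Only numpy, scipy, OpenCV 4.12 (cv2) and the standard library are available. Lean on these libraries where they do the work, as an engineer would, in place of code of your own. Each camera call takes 0.05 s, during which the arm holds its last target.

### The job

Vent the vacuum chamber: first shut the pump valve fully, then ease the vent valve fully open, so slowly that its quarter turn takes about two seconds or more. Push the levers round with one fingertip, without pinching them. Leave the spare valve shut and everything else on the bench where it is.

Things in the scene. Friction and masses are not known exactly. Their poses are not given: they have to be found in the camera images.
- pump_valve (a joint): The pump branch: beyond its valve a clamped flange and a thick corrugated steel line (33 mm across) that bends straight down into the bench. Joint value = lever angle: 0 = fully open (lever in line with the branch, pointing away from the header), pi/2 = fully shut (lever square across it). Seen from above it shuts clockwise.
- pump_stem (a point): On the pump valve's upright turning axis, 135 mm above the bench (mid-height of the lever's grip). Fixed axes: x along the branch to the header, z up; the open lever points along -x, the shut lever along +y. The lever has a hard stop at both ends, is stiff (0.3 N m or so, 4 to 6 N at the grip) and stays where it is left.
- pump_grip (a point): Middle of the pump lever's black grip, 85 mm from the turning axis; turns with the lever: -x outwards along it, y across, z up. The grip is a bar from 51 to 107 mm from the axis, 20 mm wide, 12 mm tall (129 to 141 mm above the bench); nearer the axis a flat steel strap 17 mm wide. Pipes and flanges below reach 107 mm above the bench.
- vent_valve (a joint): The vent branch: beyond its valve a brass hexagon and a bullet-shaped, ribbed, copper-brown sintered silencer (30 mm across) open to the room; nothing goes down to the bench. Joint value = lever angle: 0 = fully open (lever in line with the branch, pointing away from the header), pi/2 = fully shut (lever square across it). Seen from above it shuts clockwise.
- vent_stem (a point): On the vent valve's upright turning axis, 135 mm above the bench (mid-height of the lever's grip). Fixed axes: x along the branch to the header, z up; the open lever points along -x, the shut lever along +y. The lever has a hard stop at both ends, is stiff (0.3 N m or so, 4 to 6 N at the grip) and stays where it is left.
- vent_grip (a point): Middle of the vent lever's black grip, 85 mm from the turning axis; turns with the lever: -x outwards along it, y across, z up. The grip is a bar from 51 to 107 mm from the axis, 20 mm wide, 12 mm tall (129 to 141 mm above the bench); nearer the axis a flat steel strap 17 mm wide. Pipes and flanges below reach 107 mm above the bench.
- spare_valve (a joint): The spare branch: beyond its valve a clamped flange closed by a flat blank disc (43 mm across) and nothing more. Joint value = lever angle: 0 = fully open (lever in line with the branch, pointing away from the header), pi/2 = fully shut (lever square across it). Seen from above it shuts clockwise.
- spare_stem (a point): On the spare valve's upright turning axis, 135 mm above the bench (mid-height of the lever's grip). Fixed axes: x along the branch to the header, z up; the open lever points along -x, the shut lever along +y. The lever has a hard stop at both ends, is stiff (0.3 N m or so, 4 to 6 N at the grip) and stays where it is left.
- spare_grip (a point): Middle of the spare lever's black grip, 85 mm from the turning axis; turns with the lever: -x outwards along it, y across, z up. The grip is a bar from 51 to 107 mm from the axis, 20 mm wide, 12 mm tall (129 to 141 mm above the bench); nearer the axis a flat steel strap 17 mm wide. Pipes and flanges below reach 107 mm above the bench.
- manifold: Fixed header tube (21 mm, axis 85 mm above the bench) with three valve branches 140 mm apart, in any order, their turning axes 70 mm from it on the robot's side. Origin on the bench under the middle tee; x from valves to header, y along the header to the steel vacuum chamber (235 mm across, 171 tall, centre at y 395 mm). Dial gauge at y -200 mm, top 170 mm above the bench.
- bottle: White bottle, bystander, 60 mm across, 145 mm tall, standing loose to the right of the valves, near the gauge (seen from the robot). Origin at the centre of its underside.
- jar: Amber glass jar with steel lid, bystander, 52 mm across, 65 mm tall, standing loose beyond the header. Origin at the centre of its underside.
- wrench: Steel wrench, bystander, 170 mm long, lying loose beyond the header. Origin at the middle of its length, on the bench; it lies along its x axis.
- clamp: Loose aluminium clamp ring, bystander, 48 mm across, 16 mm tall, lying on the bench between two branches. Origin at the centre of its underside.

How it is judged:
On the way, in this order (a step that is already met when the one before it is completed fails the run):
1. the pump valve is shut, the vent valve still shut (value of joint pump_valve above 1.43 rad and value of joint vent_valve above 1.4 rad), for 0.1 s.
2. the vent valve is open (value of joint vent_valve below 0.14 rad), for 0.1 s.
At the end, for the whole second after the job is handed in: The pump valve is shut (lever within 8 degrees of square across its branch), the vent valve is open (lever within 8 degrees of in line), the spare valve is still shut (within 10 degrees), all levers at rest, and the bottle, jar, wrench and clamp ring are within 15 mm of where they stood (value of joint pump_valve above 1.43 rad and value of joint vent_valve below 0.14 rad and value of joint spare_valve above 1.4 rad and velocity of joint pump_valve between -0.05 and 0.05 rad/s and velocity of joint vent_valve between -0.05 and 0.05 rad/s and velocity of joint spare_valve between -0.05 and 0.05 rad/s and distance of each of bottle, jar, wrench, clamp from where it was at the start of the episode below 0.015 m); the robot touches nothing.
It fails at once if the vent valve was cracked open (more than 10 degrees from shut) while the pump valve was not yet shut (more than 8 degrees off) (value of joint vent_valve below 1.4 rad and value of joint pump_valve below 1.43 rad).
It fails at once if the vent lever was thrown open too fast (over 1.8 rad/s) (velocity of joint vent_valve below -1.8 rad/s).
It fails at once if the spare valve was turned (more than 10 degrees from shut) (value of joint spare_valve below 1.4 rad).
It fails at once if a lever was taken between the fingers instead of being pushed (grasp point inside its grip) ((y of the grasp point in the frame of pump_grip between -0.007 and 0.007 m and z of the grasp point in the frame of pump_grip between -0.014 and 0.012 m and x of the grasp point in the frame of pump_grip between -0.02 and 0.05 m) or (y of the grasp point in the frame of vent_grip between -0.007 and 0.007 m and z of the grasp point in the frame of vent_grip between -0.014 and 0.012 m and x of the grasp point in the frame of vent_grip between -0.02 and 0.05 m)).
It fails at once if a bystander object was lifted, carried or shoved (over 15 mm) (distance of any of bottle, jar, wrench, clamp from where it was at the start of the episode above 0.015 m).
It also fails if it takes over 59 s, if anything falls off the work surface, if the arm or the gripper's body presses on something with over 40 N, if the wrist force passes 120 N, or if a joint passes its speed limit or range.

## Working session

There is one attempt and no reset: what is moved stays moved. The work goes in short steps, Python scripts to look and compute and a shell command to move; the robot and the scene stay as the last step left them, time stands still between calls to the robot, and variables do not carry over. Pictures are saved under pics/ and viewed, and the job is handed in when it is done.

```bash
ls; mkdir -p pics; python3 - <<'E'
from cell import arm
import cv2,numpy as np
s=arm.observe(); print({k:np.round(v,3) for k,v in s.items()})
for n in ["scene","side","wrist"]:
    im=arm.get_image(n); cv2.imwrite(f"pics/{n}0.png",im[:,:,::-1])
    m=arm.camera_model(n); print(n,{k:np.round(v,3).tolist() for k,v in m.items()})
E
```

```text
pics
{'clock': np.float64(0.0), 'joints': array([ 1.209,  0.435,  0.025,  1.574, -0.012,  1.134, -0.075]), 'dq': array([-0.001,  0.   ,  0.001,  0.002,  0.003, -0.001, -0.   ]), 'joint_efforts': array([ 0.0000e+00, -6.6785e+01,  9.8500e-01, -3.1445e+01, -6.0000e-02,
        4.3000e-02,  0.0000e+00]), 'position': array([ 0.16 , -0.604,  0.216]), 'ee_rot': array([-3.114e+00, -4.050e-01,  1.000e-03]), 'force': array([ 0.232,  0.271, -0.37 ]), 'ft_torque': array([-0.037,  0.027, -0.034]), 'width': np.float64(0.995)}
scene {'vfov': 54.698, 'cx': 264.873, 'cy': 190.565, 'cam_to_world': [[0.359, 0.808, -0.467, 0.955], [0.933, -0.316, 0.169, -0.219], [-0.011, -0.497, -0.868, 0.8], [0.0, 0.0, 0.0, 1.0]]}
side {'vfov': 42.346, 'cx': 254.605, 'cy': 189.006, 'cam_to_world': [[-0.792, -0.417, 0.446, 0.058], [-0.611, 0.546, -0.573, 0.588], [-0.005, -0.727, -0.687, 0.917], [0.0, 0.0, 0.0, 1.0]]}
wrist {'vfov': 66.237, 'cx': 255.065, 'cy': 192.752, 'T_tool_cam': [[0.001, -0.955, -0.297, 0.08], [1.0, 0.001, 0.0, -0.001], [-0.0, -0.297, 0.955, -0.168], [0.0, 0.0, 0.0, 1.0]]}
```

View pics/scene0.png

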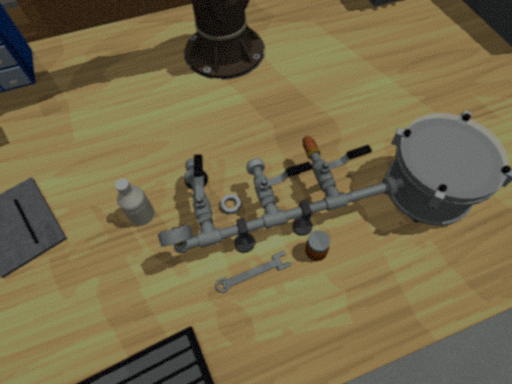

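View pics/side0.png

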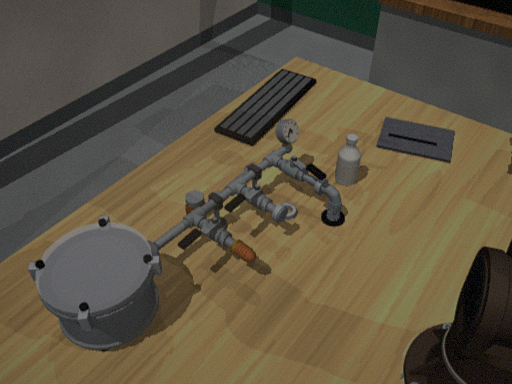

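View pics/wrist0.png

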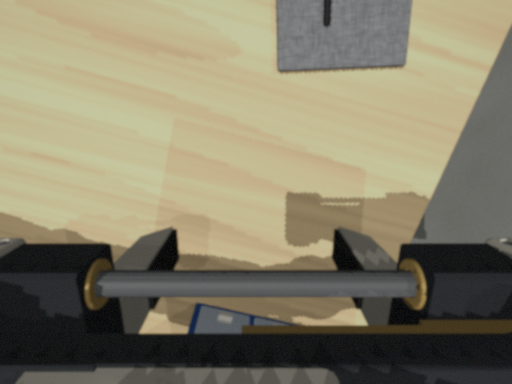

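```bash
python3 - <<'E'
import cv2
a=cv2.imread("pics/scene0.png")[125:285,110:420]; cv2.imwrite("pics/sc_crop.png",cv2.resize(a,None,fx=2.58,fy=2.58,interpolation=cv2.INTER_CUBIC))
a=cv2.imread("pics/side0.png")[110:280,150:370]; cv2.imwrite("pics/si_crop.png",cv2.resize(a,None,fx=3.5,fy=3.5,interpolation=cv2.INTER_CUBIC))
E
```

```text
(no output)
```

View pics/sc_crop.png

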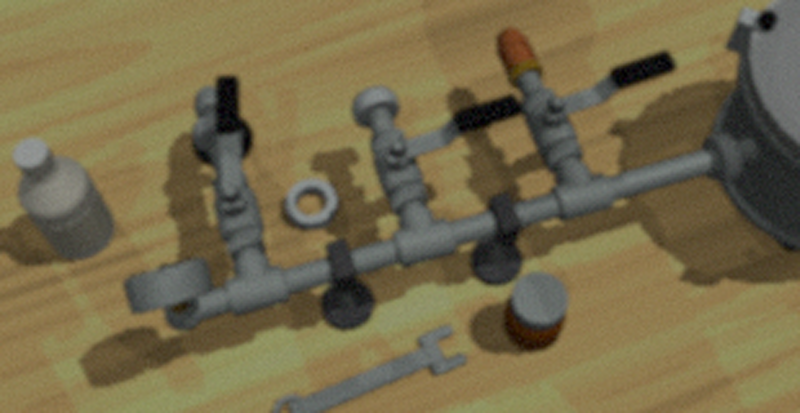

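View pics/si_crop.png

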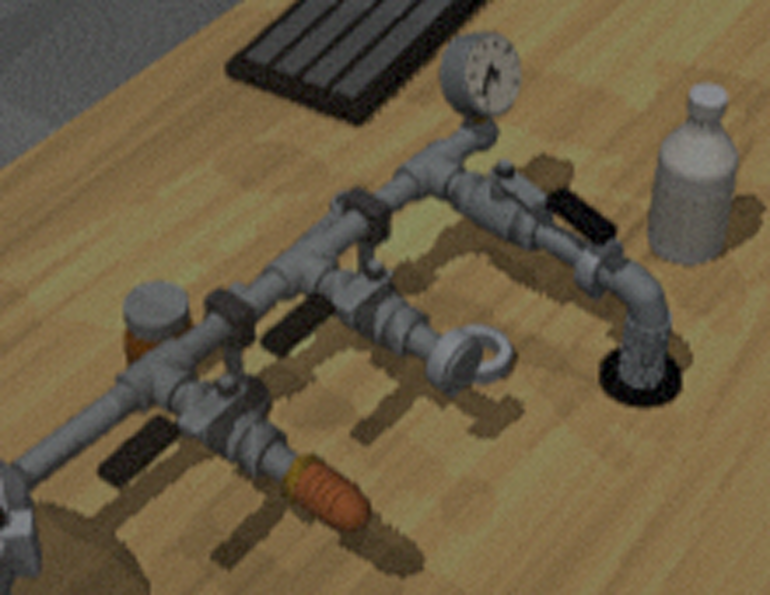

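The scene picture shows the pump branch at left, with its line going down at full-picture pixel (197,180) and its lever in line. The spare, with its blank disc, is in the middle, and the vent, with the copper silencer at (310,145), is beside the chamber; both of those are shut. The grips are at about (198,165), (299,169) and (359,152). Next I'll triangulate them.

```bash
cat > h.py <<'E'
import cv2,numpy as np
from cell import arm
def ray(m,u,v):
    f=192/np.tan(np.radians(m["vfov"])/2); T=np.array(m["cam_to_world"])
    d=T[:3,:3]@np.array([(u-m["cx"])/f,(v-m["cy"])/f,1]); return T[:3,3],d/np.linalg.norm(d)
def plane(m,u,v,z):
    o,d=ray(m,u,v); return o+d*(z-o[2])/d[2]
def tri(r):
    A=sum(np.eye(3)-np.outer(d,d) for o,d in r); b=sum((np.eye(3)-np.outer(d,d))@o for o,d in r)
    p=np.linalg.solve(A,b); return p,[np.linalg.norm((np.eye(3)-np.outer(d,d))@(p-o)) for o,d in r]
def blob(im,roi,thr=45):
    x0,y0,x1,y1=roi; g=im[y0:y1,x0:x1].max(2); m=(g<thr).astype(np.uint8)
    n,l,s,c=cv2.connectedComponentsWithStats(m); k=1+np.argmax(s[1:,4])
    pts=np.argwhere(l==k)[:,::-1]+[x0,y0]
    return (*(c[k]+[x0,y0]),s[k,4],cv2.minAreaRect(pts.astype(np.float32)))
E
python3 - <<'E'
from h import *
S=cv2.imread("pics/scene0.png");D=cv2.imread("pics/side0.png");ms=arm.camera_model("scene");md=arm.camera_model("side")
R={"pump":((188,150,210,177),(303,160,332,183)),"spare":((280,158,316,182),(222,190,250,215)),"vent":((342,140,378,165),(176,225,204,252))}
for k,(a,b) in R.items():
    for t in (40,):
        A=blob(S,a,t);B=blob(D,b,t)
        print(k,t,np.round(A[:2],1),A[2],np.round(A[3][1],1),np.round(B[:2],1),B[2],np.round(B[3][1],1))
        p,e=tri([ray(ms,*A[:2]),ray(md,*B[:2])]);print("  tri",p.round(4),np.round(e,4),"scene@.137",plane(ms,*A[:2],.137).round(4),"side@.137",plane(md,*B[:2],.137).round(4))
for k,(u,v) in {"pump":(232,192),"spare":(396,143),"vent":(553,103)}.items():
    pass
E
```

```text
pump 40 [198.2 166.5] 178 [12. 21.] [315.5 171.5] 148 [21.8  7.4]
  tri [ 0.4882 -0.2014  0.1342] [0.0004 0.0004] scene@.137 [ 0.4905 -0.2011  0.137 ] side@.137 [ 0.4865 -0.199   0.137 ]
spare 40 [298.  168.9] 194 [ 8.5 26.6] [234.9 202.1] 157 [ 7.9 22.1]
  tri [ 0.5737 -0.004   0.1359] [0.0004 0.0004] scene@.137 [ 0.5741 -0.0046  0.137 ] side@.137 [ 0.5732 -0.0029  0.137 ]
vent 40 [358.3 151.8] 155 [ 6.6 23.4] [189.4 238.4] 176 [ 8. 25.]
  tri [0.5811 0.1361 0.1361] [0.0004 0.0004] scene@.137 [0.5814 0.1353 0.137 ] side@.137 [0.5808 0.1368 0.137 ]
```

```bash
python3 - <<'E'
from h import *
S=cv2.imread("pics/scene0.png");D=cv2.imread("pics/side0.png")
def up(a,x0,y0,x1,y1,n,f):
    cv2.imwrite(n,cv2.resize(a[y0:y1,x0:x1],None,fx=f,fy=f,interpolation=cv2.INTER_CUBIC))
up(S,175,135,275,235,"pics/c1.png",6)
up(D,255,135,345,225,"pics/c2.png",6)
up(S,240,130,380,220,"pics/c3.png",5.5)
up(D,170,165,270,265,"pics/c4.png",6)
E
```

```text
(no output)
```

View pics/c1.png

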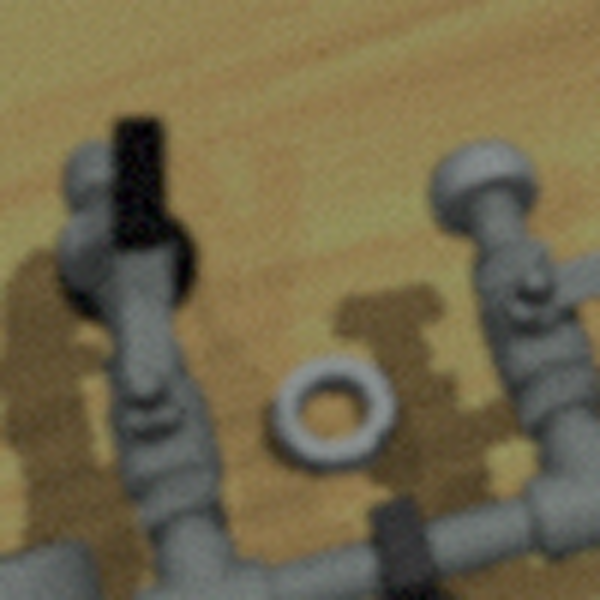

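View pics/c2.png

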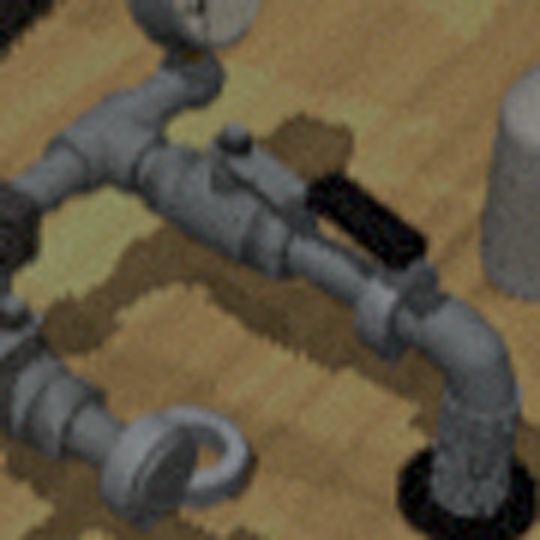

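View pics/c3.png

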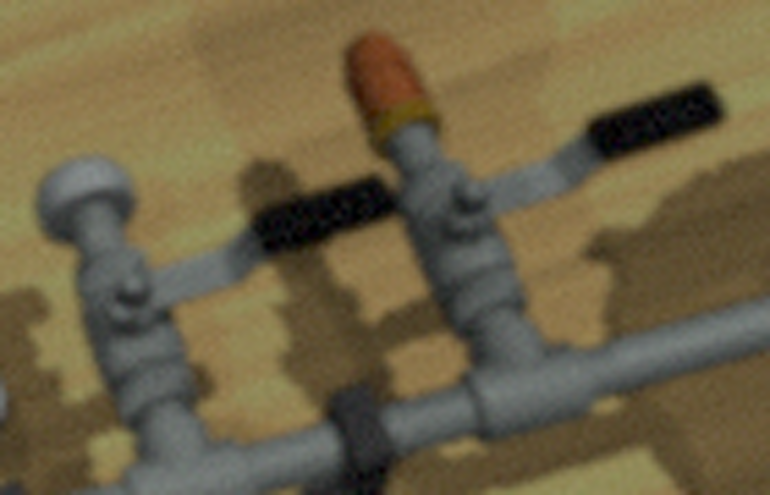

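View pics/c4.png

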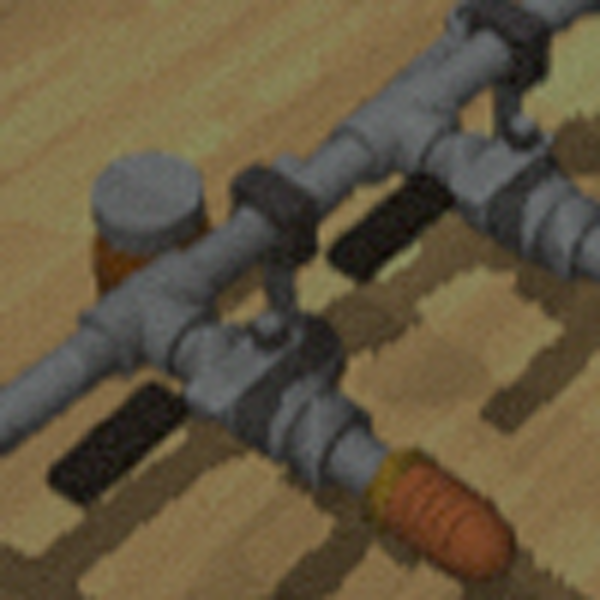

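```bash
python3 - <<'E'
from h import *
ms=arm.camera_model("scene");md=arm.camera_model("side")
P={"pump":((200,199.2),(294.2,157.8)),"spare":((263.6,181.8),(256.7,186.7)),"vent":((324.9,164.9),(214.7,219.2))}
for k,(a,b) in P.items():
    p,e=tri([ray(ms,*a),ray(md,*b)]);print(k,p.round(4),np.round(e,4),plane(ms,*a,.142).round(4),plane(md,*b,.142).round(4))
# grip outer-end centre and inner-end centre in scene at z .135..141
E1={"pump out":(175+138/6,135+120/6),"pump in":(175+135/6,135+243/6),"spare in":(240+258/5.5,130+230/5.5),"spare out":(240+385/5.5,130+192/5.5),"vent in":(240+597/5.5,130+135/5.5),"vent out":(240+712/5.5,130+100/5.5)}
for k,a in E1.items(): print(k,np.round(a,1),plane(ms,*a,.138).round(4))
E
```

```text
pump [ 0.5621 -0.2201  0.1266] [0.0007 0.0007] [ 0.5716 -0.2195  0.142 ] [ 0.552  -0.2051  0.142 ]
spare [ 0.5718 -0.0817  0.1265] [0.0006 0.0006] [ 0.5802 -0.0853  0.142 ] [ 0.562 -0.068  0.142]
vent [0.5808 0.057  0.1276] [0.0005 0.0005] [0.5885 0.0508 0.142 ] [0.5716 0.0671 0.142 ]
pump out [198. 155.] [ 0.462  -0.1932  0.138 ]
pump in [197.5 175.5] [ 0.5125 -0.2087  0.138 ]
spare in [286.9 171.8] [ 0.5728 -0.0298  0.138 ]
spare out [310.  164.9] [0.5747 0.0228 0.138 ]
vent in [348.5 154.5] [0.5806 0.1117 0.138 ]
vent out [369.5 148.2] [0.5821 0.1621 0.138 ]
```

```bash
python3 - <<'E'
from h import *
from scipy.spatial.transform import Rotation as R
s=arm.observe();r=R.from_rotvec(s["ee_rot"]).as_matrix();print(r.round(3),s["clock"])
ms=arm.camera_model("scene");md=arm.camera_model("side")
print("bottle base approx",plane(ms,140,218,0.0).round(3), "cap",plane(ms,123,184,.145).round(3))
print("clamp",plane(ms,230,203,.008).round(3))
E
```

```text
[[ 0.967  0.256 -0.   ]
 [ 0.256 -0.967  0.001]
 [-0.    -0.001 -1.   ]] 0.15
bottle base approx [ 0.486 -0.368  0.   ] cap [ 0.481 -0.358  0.145]
clamp [ 0.53  -0.155  0.008]
```

```bash
python3 -m creep '[[[3,4,4,0,0,-3,-1],[6,8,8,0,0,-6,-1],[9,12,12,0,0,-9,-1],[12,15,14,0,0,-12,-1],[15,18,15,0,0,-15,-1]]]' 20; python3 -m creep '[[[3,4,0,0,0,-2,-1],[6,8,0,0,0,-4,-1],[9,12,0,0,0,-4,-1],[12,16,0,0,0,-4,-1],[15,20,0,0,0,-4,-1]]]'; python3 -m creep '[[[2,2,0,0,0,0,-1],[3,3,0,0,0,0,-1],[3,3,0,0,0,0,-1],[3,3,0,0,0,0,-1],[3,3,0,0,0,0,-1]]]'
python3 - <<'E'
from h import *
s=arm.observe(); im=arm.get_image("wrist"); cv2.imwrite("pics/w1.png",im[:,:,::-1])
np.save("w1.npy",np.r_[s["position"],s["ee_rot"]]); print(s["position"],s["ee_rot"],s["clock"],s["force"],s["joints"].round(2))
E
```

```text
clock: 0.65
position: [0.2907, -0.4441, 0.3573]
ee_rot: [3.14, -0.01, 0.001]
force: [0.8, -0.6, 0.3]
width: 0.617
clock: 1.15
position: [0.441, -0.243, 0.3554]
ee_rot: [3.139, -0.115, 0.0]
force: [0.8, -1.3, -0.4]
width: 0.178
clock: 1.65
position: [0.4691, -0.2169, 0.3554]
ee_rot: [3.139, -0.119, -0.001]
force: [-0.4, 0.0, -0.1]
width: 0.008
[ 0.46910233 -0.21691371  0.35535557] [ 3.13855138e+00 -1.19432650e-01 -9.21259536e-04] 1.65 [-0.41183992  0.00881095 -0.06525699] [ 0.5   0.18 -0.21  1.59  0.04  1.37 -1.36]
```

View pics/w1.png

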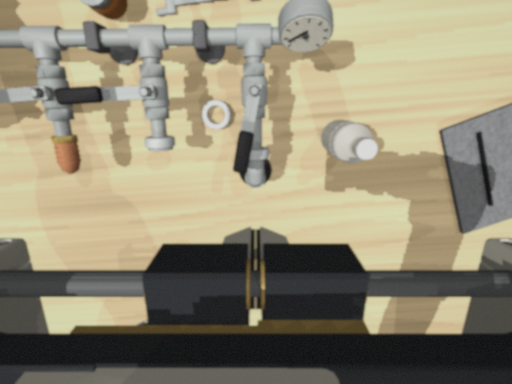

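The wrist picture shows the pump stem at (255,90) with its grip from (247,133) to (241,170), leaning about 10° towards shut. The spare stem is at (148,91), the vent stem at (42,93), and the bottle cap at (365,148). I'll project these points.

```bash
cat >> h.py <<'E'
from scipy.spatial.transform import Rotation as R
def wray(pose,u,v):
    m=arm.camera_model("wrist");T=np.array(m["T_tool_cam"]);f=192/np.tan(np.radians(m["vfov"])/2)
    r=R.from_rotvec(pose[3:]).as_matrix();d=r@T[:3,:3]@np.array([(u-m["cx"])/f,(v-m["cy"])/f,1]);return pose[:3]+r@T[:3,3],d
def wpl(pose,u,v,z):
    o,d=wray(pose,u,v);return o+d*(z-o[2])/d[2]
E
python3 - <<'E'
from h import *
p=np.load("w1.npy")
for n,u,v,z in [("pump nub",255,90,.13),("spare nub",148,91,.13),("vent nub",42,93,.13),("pump in",247,133,.14),("pump out",241,170,.14),("spare in",101,93,.14),("spare out",57,96,.14),("bottle cap",365,148,.145),("gauge",306,25,.15),("clamp",217,114,.008)]:
    print(n,wpl(p,u,v,z).round(4))
E
```

```text
pump nub [ 0.5621 -0.2231  0.13  ]
spare nub [ 0.571  -0.0881  0.13  ]
vent nub [0.5787 0.0462 0.13  ]
pump in [ 0.5105 -0.2089  0.14  ]
pump out [ 0.4627 -0.1969  0.14  ]
spare in [ 0.5725 -0.0332  0.14  ]
spare out [0.5731 0.0219 0.14  ]
bottle cap [ 0.4807 -0.3589  0.145 ]
gauge [ 0.6263 -0.2857  0.15  ]
clamp [ 0.5328 -0.1564  0.008 ]
```

```bash
cat > plan.py <<'E'
import numpy as np
def tcp(stem,th,r,off,side):
    t=np.radians(th);u=np.array([np.cos(t),np.sin(t)]);n=side*np.array([-np.sin(t),np.cos(t)])
    return np.array(stem)+r*u+off*n
def table(stem,ths,r,off,side,start):
    p=np.array(start[:2]);y=start[2]
    for i in range(0,len(ths),5):
        rows=[]
        for th in ths[i:i+5]:
            q=tcp(stem,th,r,off,side);rows.append([*((q-p)*100).round(1).tolist(),0,0,0,round(th-180-y,1),-1])
        print(rows, "-> TCP",q.round(3));p=np.round(q,4);p=q;y=ths[min(i+4,len(ths)-1)]-180
E
python3 - <<'E'
from plan import *
st=(0.563,-0.2237)
a=tcp(st,172,.082,.045,1);print("approach",a, "from",(a-[0.4691,-0.2169])*100)
c=tcp(st,168,.082,.033,1);print(c,(c-a)*100)
table(st,[164,160,156,152,148,144,140,136,132,128,124,120,116,112,108,104,100,96,92,88],.082,.029,1,(*c,-8))
E
```

```text
approach [ 0.47553523 -0.25684987] from [ 0.64352288 -3.99498688]
[ 0.47593081 -0.23893011] [0.03955821 1.79197566]
[[0.0, 1.0, 0, 0, 0, -8, -1], [0.0, 1.6, 0, 0, 0, -12, -1], [0.0, 2.2, 0, 0, 0, -16, -1], [0.1, 2.8, 0, 0, 0, -20, -1], [0.2, 3.4, 0, 0, 0, -24, -1]] -> TCP [ 0.478 -0.205]
[[0.2, 0.6, 0, 0, 0, -4, -1], [0.3, 1.2, 0, 0, 0, -8, -1], [0.6, 1.7, 0, 0, 0, -12, -1], [0.8, 2.3, 0, 0, 0, -16, -1], [1.2, 2.8, 0, 0, 0, -20, -1]] -> TCP [ 0.49  -0.177]
[[0.3, 0.5, 0, 0, 0, -4, -1], [0.7, 1.0, 0, 0, 0, -8, -1], [1.1, 1.4, 0, 0, 0, -12, -1], [1.6, 1.8, 0, 0, 0, -16, -1], [2.0, 2.2, 0, 0, 0, -20, -1]] -> TCP [ 0.51  -0.155]
[[0.5, 0.4, 0, 0, 0, -4, -1], [1.0, 0.7, 0, 0, 0, -8, -1], [1.6, 0.9, 0, 0, 0, -12, -1], [2.1, 1.2, 0, 0, 0, -16, -1], [2.7, 1.4, 0, 0, 0, -20, -1]] -> TCP [ 0.537 -0.141]
```

```bash
python3 -m creep '[[[0.6,-4,0,0,0,-4,-1],[0.6,-4,-5,0,0,-4,-1],[0.6,-4,-10,0,0,-4,-1],[0.6,-4,-15,0,0,-4,-1],[0.6,-4,-18,0,0,-4,-1]]]' 20; python3 -m creep '[[[0,0,-2,0,0,0,-1],[0,0,-4,0,0,0,-1],[0,0,-4,0,0,0,-1],[0,0,-4,0,0,0,-1]]]'
python3 - <<'E'
from h import *
s=arm.observe(); im=arm.get_image("wrist"); cv2.imwrite("pics/w2.png",im[:,:,::-1]);im=arm.get_image("scene"); cv2.imwrite("pics/s2.png",im[:,:,::-1])
print(s["position"],s["ee_rot"],s["clock"],s["force"],s["joints"].round(2))
E
```

```text
clock: 2.2
position: [0.4736, -0.2556, 0.172]
ee_rot: [-3.133, 0.228, 0.006]
force: [0.9, 0.1, 0.1]
width: 0.004
clock: 2.6
position: [0.4759, -0.2558, 0.1358]
ee_rot: [3.133, -0.226, -0.001]
force: [-0.1, 0.2, 0.6]
width: 0.003
[ 0.47587141 -0.25576545  0.13581514] [ 3.13324499e+00 -2.26204318e-01 -5.26922427e-04] 2.6 [-0.11786701  0.15798938  0.56340601] [ 0.53  0.39 -0.18  1.87  0.09  0.89 -1.41]
```

View pics/w2.png

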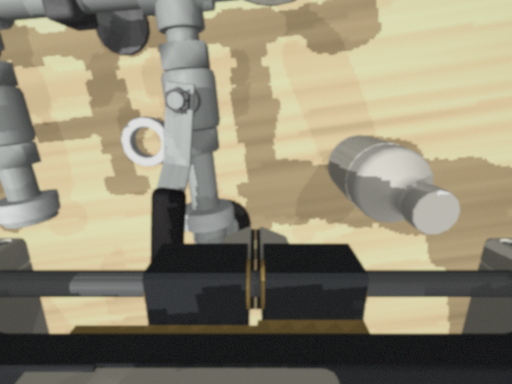

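View pics/s2.png

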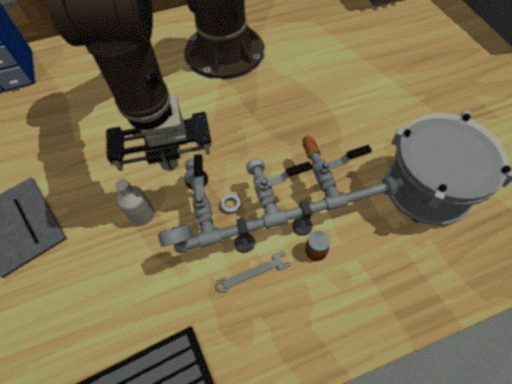

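```bash
python3 -m creep '[[[0,0.9,0,0,0,0,-1],[0,1.8,0,0,0,-4,-1],[0,2.7,0,0,0,-8,-1],[0,3.3,0,0,0,-12,-1],[0.1,3.9,0,0,0,-16,-1]]]'; python3 -m creep '[[[0.1,0.6,0,0,0,-4,-1],[0.2,1.2,0,0,0,-8,-1],[0.4,1.8,0,0,0,-12,-1],[0.7,2.4,0,0,0,-16,-1],[1.0,3.0,0,0,0,-20,-1]]]'
python3 - <<'E'
from h import *
s=arm.observe(); im=arm.get_image("wrist"); cv2.imwrite("pics/w3.png",im[:,:,::-1])
print(s["position"],s["ee_rot"],s["clock"],s["force"],s["joints"].round(2))
E
```

```text
clock: 3.2
position: [0.4777, -0.2149, 0.1363]
ee_rot: [-3.071, 0.661, -0.002]
force: [0.7, -0.2, -0.0]
width: 0.006
clock: 3.7
position: [0.4878, -0.185, 0.1363]
ee_rot: [-2.909, 1.185, -0.002]
force: [0.4, -0.3, -0.2]
width: 0.005
[ 0.48780234 -0.1849912   0.13629133] [-2.90923903e+00  1.18462982e+00 -2.07527271e-03] 3.7 [ 0.41133184 -0.325444   -0.24261346] [ 0.31  0.36 -0.06  1.92  0.03  0.86 -2.11]
```

View pics/w3.png

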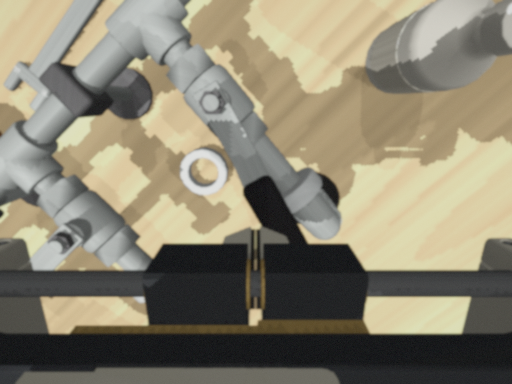

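```bash
python3 - <<'E'
from h import *
for n in ["scene","side"]:
    im=arm.get_image(n)[:,:,::-1]; c=im[120:220,140:290] if n=="scene" else im[110:230,240:400]
    cv2.imwrite(f"pics/{n}3.png",cv2.resize(c,None,fx=5,fy=5,interpolation=cv2.INTER_CUBIC))
E
```

```text
(no output)
```

View pics/scene3.png

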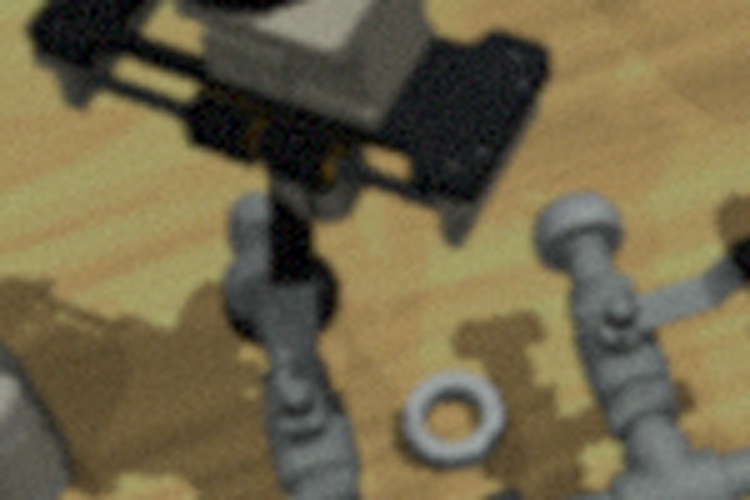

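View pics/side3.png

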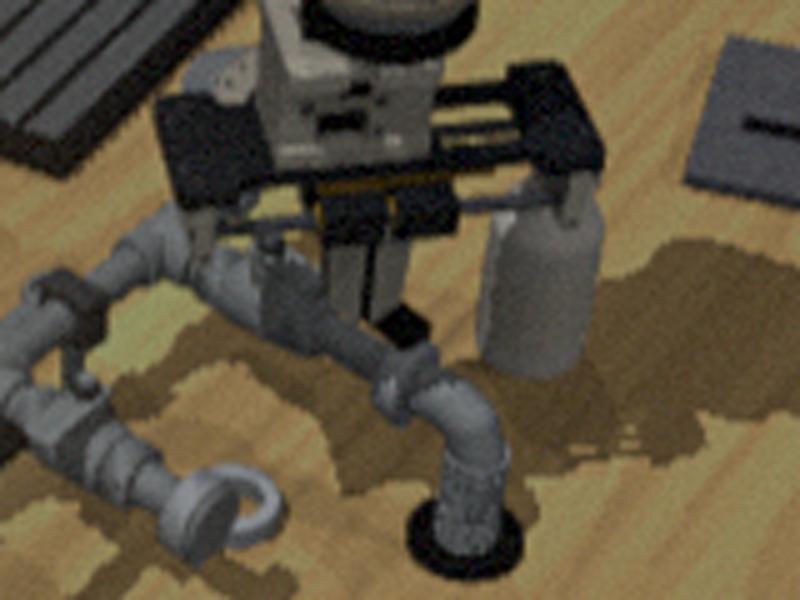

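```bash
python3 - <<'E'
from h import *
def proj(n,P):
    m=arm.camera_model(n);f=192/np.tan(np.radians(m["vfov"])/2);c=np.linalg.inv(np.array(m["cam_to_world"]))@np.r_[P,1];return (c[:2]/c[2]*f+[m["cx"],m["cy"]]).round(1)
s=arm.observe();r=R.from_rotvec(s["ee_rot"]).as_matrix();print(r.round(2),s["position"])
for z in (0,.017,-.049):
    q=s["position"]+r@[0,0,z]
    a,b=proj("scene",q),proj("side",q);print(z,a,b,"crop",(a-[140,120])*5,(b-[240,110])*5)
for th in (166,150):
    for rr in (.051,.107):
        q=np.array([.563+rr*np.cos(np.radians(th)),-.2237+rr*np.sin(np.radians(th)),.135]);a,b=proj("scene",q),proj("side",q);print(th,rr,"crop",(a-[140,120])*5,(b-[240,110])*5)
E
```

```text
[[ 0.72 -0.69  0.  ]
 [-0.69 -0.72 -0.  ]
 [ 0.   -0.   -1.  ]] [ 0.48780764 -0.18505826  0.13606647]
0 [205.1 163.5] [311.8 174.6] crop [325.5 217.5] [359. 323.]
0.017 [206.3 167.9] [311.2 180. ] crop [331.5 239.5] [356. 350.]
-0.049 [201.5 150. ] [313.4 158.7] crop [307.5 150. ] [367.  243.5]
166 0.051 crop [283.5 285. ] [343.5 274.5]
166 0.107 crop [279.5 177. ] [424.5 335. ]
150 0.051 crop [316.5 285.5] [319.  284.5]
150 0.107 crop [347.  177.5] [373. 357.]
```

The lever has not moved. The closed fingertips passed over it with no force, so they stand higher than I assumed. I'll lift, go back to the approach side, and measure the real fingertip height before trying again.

```bash
python3 -m creep '[[[0,0,4,0,0,0,-1],[0,0,6,0,0,0,-1],[-0.5,-3,6,0,0,8,-1],[-1,-6,6,0,0,16,-1],[-1.2,-7,6,0,0,24,-1]]]'; python3 -m creep '[[[0,0,0,0,0,6,-1],[0,0,0,0,0,12,-1],[0,0,0,0,0,12,-1]]]'
python3 - <<'E'
from h import *
s=arm.observe()
for n in ["scene","side","wrist"]:
    im=arm.get_image(n)[:,:,::-1]; cv2.imwrite(f"pics/{n}4.png",im)
    if n!="wrist":
        c=im[110:220,90:240] if n=="scene" else im[90:210,240:400]
        cv2.imwrite(f"pics/{n}4c.png",cv2.resize(c,None,fx=5,fy=5,interpolation=cv2.INTER_CUBIC))
np.save("w4.npy",np.r_[s["position"],s["ee_rot"]])
print(s["position"],s["ee_rot"],s["clock"],s["force"])
E
```

```text
clock: 4.35
position: [0.4742, -0.2597, 0.196]
ee_rot: [3.092, -0.543, 0.001]
force: [0.4, 0.0, -0.8]
width: 0.008
clock: 4.65
position: [0.475, -0.2563, 0.1957]
ee_rot: [3.134, -0.22, 0.0]
force: [0.4, 0.3, 0.8]
width: 0.003
[ 0.47498077 -0.25634627  0.19568184] [ 3.13370742e+00 -2.19681445e-01  4.70460502e-04] 4.65 [0.40778722 0.25961644 0.7852079 ]
```

View pics/scene4c.png

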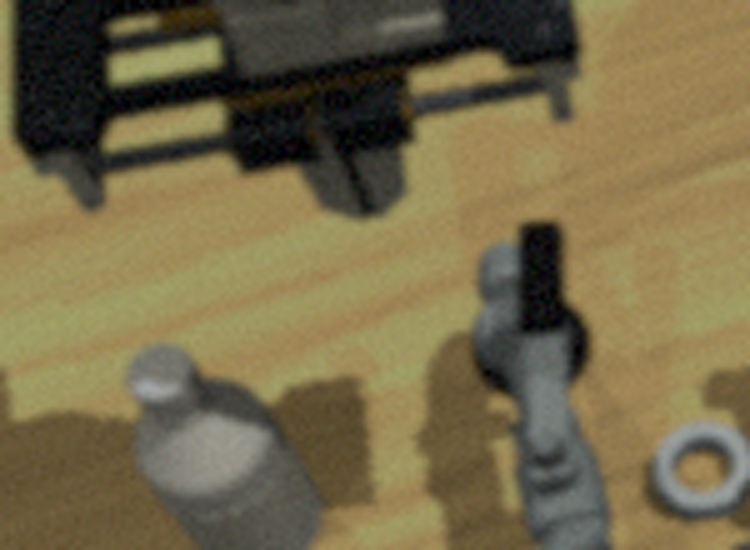

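View pics/side4c.png

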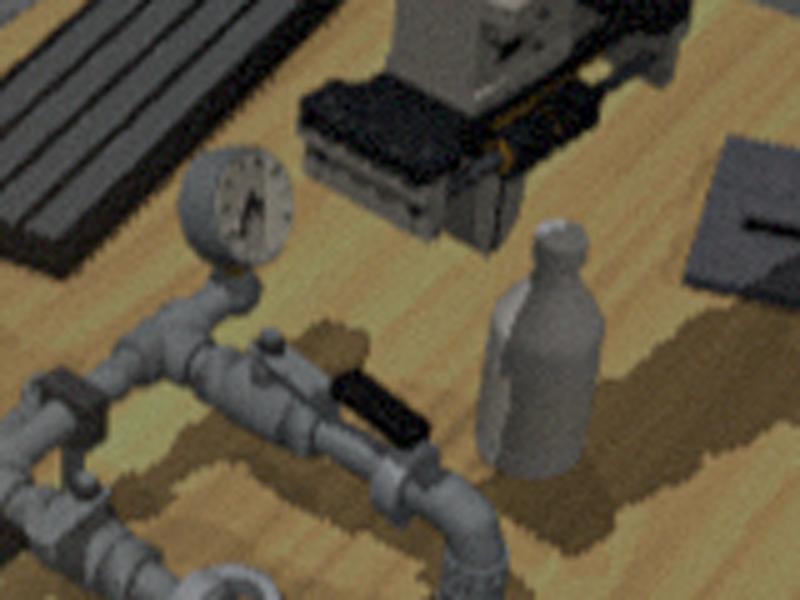

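View pics/wrist4.png

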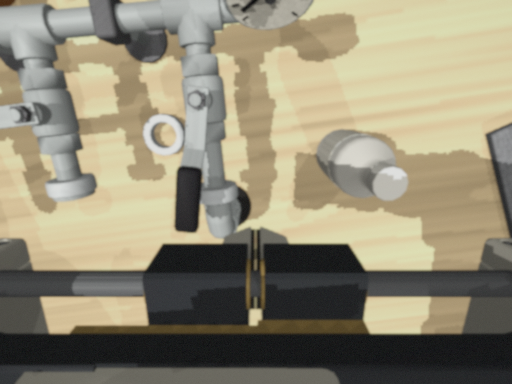

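```bash
python3 - <<'E'
from h import *
def proj(n,P):
    m=arm.camera_model(n);f=192/np.tan(np.radians(m["vfov"])/2);c=np.linalg.inv(np.array(m["cam_to_world"]))@np.r_[P,1];return (c[:2]/c[2]*f+[m["cx"],m["cy"]]).round(1)
p=np.load("w4.npy");r=R.from_rotvec(p[3:]).as_matrix()
for z in (-.049,-.02,0,.017):
  for x in (-.0095,.0095):
    for y in (-.019,0,.019):
      q=p[:3]+r@[x,y,z];print(z,x,y,"scene",(proj("scene",q)-[90,110])*5,"side",(proj("side",q)-[240,90])*5)
# camera height check
for n,u,v,z in [("pump nub",200,98,.127),("spare nub",24,115,.127),("bottle cap",389,183,.145),("clamp",164,135,.008),("grip in",189,170,.141),("grip out",186,230,.141)]: print(n,wpl(p,u,v,z).round(4))
ms=arm.camera_model("scene");md=arm.camera_model("side")
for sp,dp in [((365,213),(492,253)),((365,213),(508,248)),((400,200),(440,237))]:
    print(tri([ray(ms,90+sp[0]/5,110+sp[1]/5),ray(md,240+dp[0]/5,90+dp[1]/5)]))
E
```

```text
-0.049 -0.0095 -0.019 scene [388.5 108.5] side [475.5 201. ]
-0.049 -0.0095 0 scene [338.5 118. ] side [501.5 183. ]
-0.049 -0.0095 0.019 scene [288. 127.] side [527.5 165.5]
-0.049 0.0095 -0.019 scene [393.5 147.5] side [442.5 183. ]
-0.049 0.0095 0 scene [343. 157.] side [469.  165.5]
-0.049 0.0095 0.019 scene [291.5 166.5] side [495.  148.5]
-0.02 -0.0095 -0.019 scene [406.  155.5] side [468.5 252. ]
-0.02 -0.0095 0 scene [358.  164.5] side [494.5 234. ]
-0.02 -0.0095 0.019 scene [309.  173.5] side [520.  216.5]
-0.02 0.0095 -0.019 scene [411.  193.5] side [436.5 234. ]
-0.02 0.0095 0 scene [362.  202.5] side [462.5 216.5]
-0.02 0.0095 0.019 scene [313. 212.] side [488. 199.]
0 -0.0095 -0.019 scene [417.5 186. ] side [464. 286.]
0 -0.0095 0 scene [370.5 194.5] side [490. 268.]
0 -0.0095 0.019 scene [323.  203.5] side [515.  250.5]
0 0.0095 -0.019 scene [422.5 223.5] side [432.5 268. ]
0 0.0095 0 scene [375.  232.5] side [458.  250.5]
0 0.0095 0.019 scene [326.5 241.5] side [483.5 233. ]
0.017 -0.0095 -0.019 scene [427.  210.5] side [460.  314.5]
0.017 -0.0095 0 scene [380.5 219.5] side [486.  296.5]
0.017 -0.0095 0.019 scene [334. 228.] side [511. 279.]
0.017 0.0095 -0.019 scene [432.  247.5] side [429.  296.5]
0.017 0.0095 0 scene [385.  256.5] side [454.5 278.5]
0.017 0.0095 0.019 scene [338.  265.5] side [479.5 261.5]
pump nub [ 0.5622 -0.2251  0.127 ]
spare nub [ 0.5688 -0.0868  0.127 ]
bottle cap [ 0.48   -0.3605  0.145 ]
clamp [ 0.531  -0.1536  0.008 ]
grip in [ 0.5107 -0.2088  0.141 ]
grip out [ 0.4613 -0.196   0.141 ]
(array([ 0.47120332, -0.26124205,  0.19618643]), [np.float64(0.0030378607841522816), np.float64(0.003037860784152263)])
(array([ 0.46798006, -0.26385633,  0.19663446]), [np.float64(0.00680752075240908), np.float64(0.0068075207524091715)])
(array([ 0.48642959, -0.24319298,  0.21205607]), [np.float64(0.0008809881100760882), np.float64(0.0008809881100759892)])
```

The wrist camera agrees with the fixed cameras, but the gripper does not agree with its stated geometry. In both fixed views, and in the wrist view, the fingertips sit about 13 mm *behind* the reported TCP instead of 17 mm ahead. The jaws' side brackets are also about 30 mm higher than stated. That explains the miss, so I'll command z about 31 mm lower: a reported TCP of 0.104 puts the tips at about 0.117.

```bash
python3 -m creep '[[[0,0,-4,0,0,0,-1],[0,0,-7,0,0,0,-1],[0,0,-9,0,0,0,-1],[0,0,-9.2,0,0,0,-1],[0,0,-9.2,0,0,0,-1]]]'
python3 - <<'E'
from h import *
s=arm.observe()
np.save("w5.npy",np.r_[s["position"],s["ee_rot"]])
for n in ["scene","side","wrist"]:
    im=arm.get_image(n)[:,:,::-1]; cv2.imwrite(f"pics/{n}5.png",im)
    if n!="wrist":
        c=im[120:220,140:260] if n=="scene" else im[110:210,270:370]
        cv2.imwrite(f"pics/{n}5c.png",cv2.resize(c,None,fx=6,fy=6,interpolation=cv2.INTER_CUBIC))
print(s["position"],s["ee_rot"],s["clock"],s["force"])
E
```

```text
clock: 5.3
position: [0.4754, -0.2558, 0.1036]
ee_rot: [-3.133, 0.225, 0.001]
force: [1.1, 0.4, 0.8]
width: 0.001
[ 0.47536923 -0.25577246  0.10357218] [-3.13344178e+00  2.24837350e-01  7.95963793e-04] 5.3 [1.12387759 0.40409957 0.77942283]
```

View pics/scene5c.png

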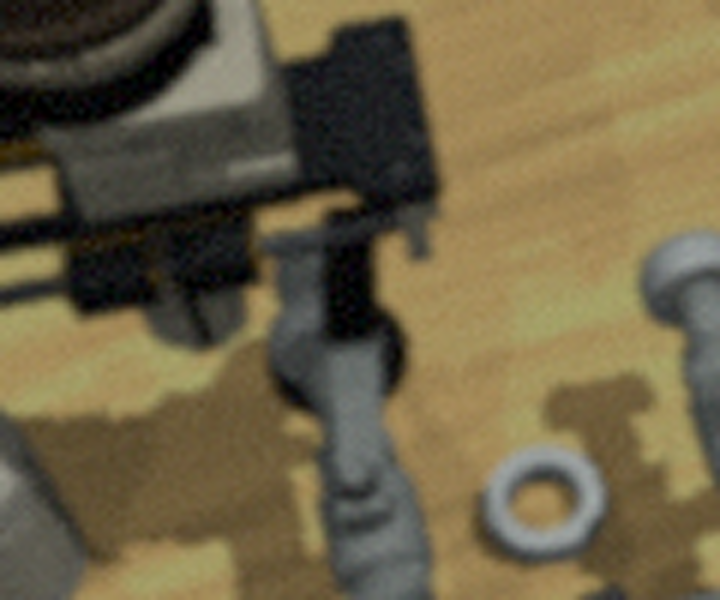

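View pics/side5c.png

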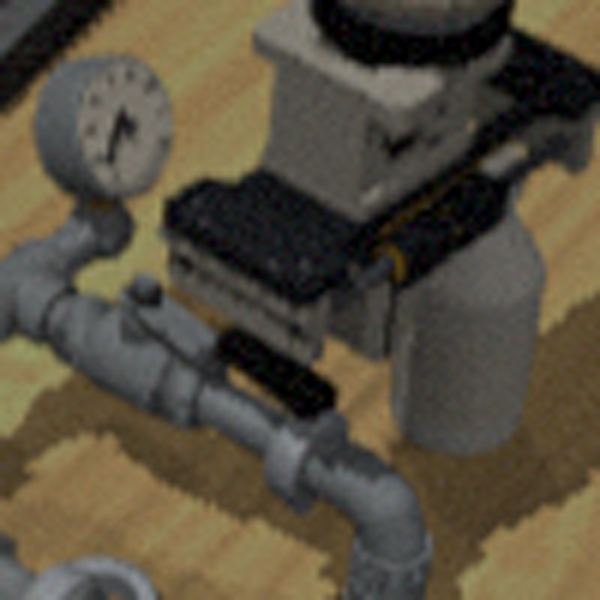

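View pics/wrist5.png

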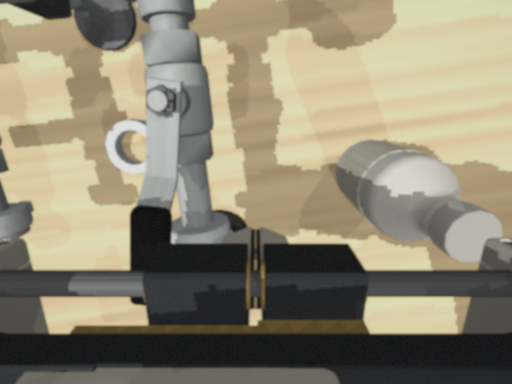

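```bash
python3 - <<'E'
from h import *
ms=arm.camera_model("scene");md=arm.camera_model("side")
for sp,dp in [((200,345),(385,355)),((242,325),(385,355))]:
    print("tip",tri([ray(ms,140+sp[0]/6,120+sp[1]/6),ray(md,270+dp[0]/6,110+dp[1]/6)]))
# bracket bottom near (+y, -x corner)
print("hook side@.15..",[plane(md,270+320/6,110+355/6,z).round(3) for z in (.15,.17,.18,.19)])
print("hook scene", [plane(ms,140+422/6,120+255/6,z).round(3) for z in (.15,.17,.18,.19)])
p=np.load("w5.npy");print(wpl(p,470,232,.145),p)
E
```

```text
tip (array([ 0.47293619, -0.26210152,  0.1053224 ]), [np.float64(0.003739959464916488), np.float64(0.0037399594649164905)])
tip (array([ 0.47095947, -0.24863126,  0.11282443]), [np.float64(0.008662392024145992), np.float64(0.00866239202414603)])
hook side@.15.. [array([ 0.469, -0.204,  0.15 ]), array([ 0.458, -0.183,  0.17 ]), array([ 0.453, -0.173,  0.18 ]), array([ 0.448, -0.163,  0.19 ])]
hook scene [array([ 0.499, -0.175,  0.15 ]), array([ 0.513, -0.176,  0.17 ]), array([ 0.52 , -0.177,  0.18 ]), array([ 0.527, -0.177,  0.19 ])]
[ 0.48169798 -0.35811662  0.145     ] [ 4.75369233e-01 -2.55772463e-01  1.03572178e-01 -3.13344178e+00
  2.24837350e-01  7.95963793e-04]
```

```bash
python3 -m creep '[[[0,0,0.5,0,0,0,-1],[0,0.8,0.5,0,0,0,-1],[0,1.6,0.5,0,0,-4,-1],[0,2.1,0.5,0,0,-6,-1],[0,2.6,0.5,0,0,-8,-1]]]'; python3 -m creep '[[[0,0.5,0,0,0,-3,-1],[0.1,1.0,0,0,0,-6,-1],[0.1,1.5,0,0,0,-9,-1]]]'
python3 - <<'E'
from h import *
s=arm.observe(); im=arm.get_image("wrist"); cv2.imwrite("pics/w6.png",im[:,:,::-1])
print(s["position"],s["ee_rot"],s["clock"],s["force"],s["joints"].round(2))
E
```

```text
clock: 5.95
position: [0.4756, -0.229, 0.109]
ee_rot: [-3.11, 0.444, -0.001]
force: [-0.3, -0.5, 0.7]
width: 0.007
clock: 6.25
position: [0.4757, -0.2152, 0.1089]
ee_rot: [3.064, -0.689, -0.0]
force: [-1.9, -2.4, 1.5]
width: 0.006
[ 0.47573052 -0.21521182  0.10886944] [ 3.06399485e+00 -6.88826983e-01 -2.40530591e-04] 6.25 [-1.9079163  -2.37384478  1.54942542] [ 0.38  0.39 -0.08  1.95  0.04  0.8  -1.73]
```

View pics/w6.png

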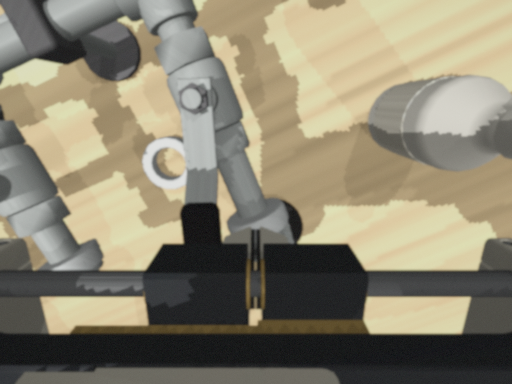

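```bash
python3 - <<'E'
from plan import *
st=(0.563,-0.2237)
table(st,[151,147,143,139,135,131,127,123,119,115,111,107,103,99,95,91,87.5,84,82,80],.082,.029,1,(.4757,-.2152,-25.3))
E
```

```text
[[0.2, 0.6, 0, 0, 0, -3.7, -1], [0.3, 1.2, 0, 0, 0, -7.7, -1], [0.4, 1.8, 0, 0, 0, -11.7, -1], [0.6, 2.3, 0, 0, 0, -15.7, -1], [0.9, 2.9, 0, 0, 0, -19.7, -1]] -> TCP [ 0.485 -0.186]
[[0.3, 0.5, 0, 0, 0, -4, -1], [0.6, 1.1, 0, 0, 0, -8, -1], [1.0, 1.5, 0, 0, 0, -12, -1], [1.3, 2.0, 0, 0, 0, -16, -1], [1.8, 2.5, 0, 0, 0, -20, -1]] -> TCP [ 0.502 -0.162]
[[0.4, 0.4, 0, 0, 0, -4, -1], [0.9, 0.8, 0, 0, 0, -8, -1], [1.4, 1.1, 0, 0, 0, -12, -1], [1.9, 1.4, 0, 0, 0, -16, -1], [2.5, 1.7, 0, 0, 0, -20, -1]] -> TCP [ 0.527 -0.145]
[[0.6, 0.2, 0, 0, 0, -4, -1], [1.1, 0.4, 0, 0, 0, -7.5, -1], [1.6, 0.5, 0, 0, 0, -11, -1], [1.9, 0.6, 0, 0, 0, -13, -1], [2.2, 0.7, 0, 0, 0, -15, -1]] -> TCP [ 0.549 -0.138]
```

```bash
python3 -m creep '[[[0.2,0.6,0,0,0,-4,-1],[0.3,1.2,0,0,0,-8,-1],[0.4,1.8,0,0,0,-12,-1],[0.6,2.3,0,0,0,-16,-1],[0.9,2.9,0,0,0,-20,-1]]]'; python3 -m creep '[[[0.3,0.5,0,0,0,-4,-1],[0.6,1.1,0,0,0,-8,-1],[1.0,1.5,0,0,0,-12,-1],[1.3,2.0,0,0,0,-16,-1],[1.8,2.5,0,0,0,-20,-1]]]'
python3 - <<'E'
from h import *
s=arm.observe(); im=arm.get_image("wrist"); cv2.imwrite("pics/w7.png",im[:,:,::-1])
print(s["position"],s["ee_rot"],s["clock"],s["force"],s["joints"].round(2))
E
```

```text
clock: 6.8
position: [0.4842, -0.1861, 0.1086]
ee_rot: [2.898, -1.21, -0.002]
force: [-3.2, -1.6, 2.4]
width: 0.005
clock: 7.3
position: [0.5023, -0.161, 0.1085]
ee_rot: [2.644, -1.695, -0.002]
force: [-3.9, -3.8, 0.5]
width: 0.007
[ 0.50225321 -0.16100252  0.1085323 ] [ 2.64406558e+00 -1.69465685e+00 -1.72025946e-03] 7.3 [-3.91055121 -3.8031984   0.51682744] [ 0.15  0.4   0.08  1.94 -0.04  0.8  -2.46]
```

View pics/w7.png

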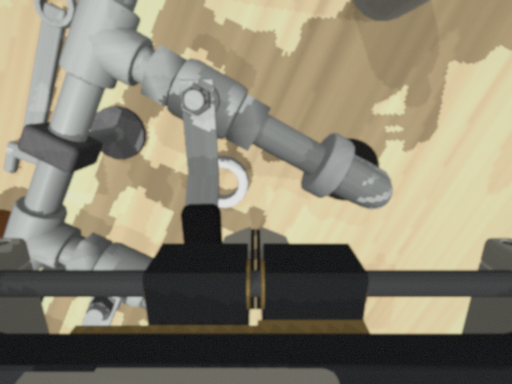

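Joint 7 is nearing its limit (−2.46 of −2.74), so I'll hold the tool's yaw and finish the sweep by translation only.

```bash
python3 -m creep '[[[0.4,0.4,0,0,0,0,-1],[0.9,0.8,0,0,0,0,-1],[1.4,1.1,0,0,0,0,-1],[1.9,1.4,0,0,0,0,-1],[2.4,1.7,0,0,0,0,-1]]]'; python3 -m creep '[[[0.5,0.2,0,0,0,0,-1],[1.0,0.4,0,0,0,0,-1]]]'
python3 - <<'E'
from h import *
s=arm.observe(); im=arm.get_image("wrist"); cv2.imwrite("pics/w8.png",im[:,:,::-1])
print(s["position"],s["ee_rot"],s["clock"],s["force"],s["joints"].round(2))
E
```

```text
clock: 7.85
position: [0.5262, -0.1445, 0.1083]
ee_rot: [2.647, -1.689, -0.002]
force: [-4.0, -2.9, 0.0]
width: 0.004
clock: 8.05
position: [0.5361, -0.1403, 0.1082]
ee_rot: [2.648, -1.688, -0.003]
force: [-3.9, -2.1, -0.2]
width: 0.006
[ 0.53612712 -0.14025978  0.10821149] [ 2.64775779 -1.68847358 -0.00269219] 8.05 [-3.90040038 -2.09498727 -0.24501167] [ 0.1   0.44  0.08  1.88 -0.04  0.83 -2.5 ]
```

View pics/w8.png

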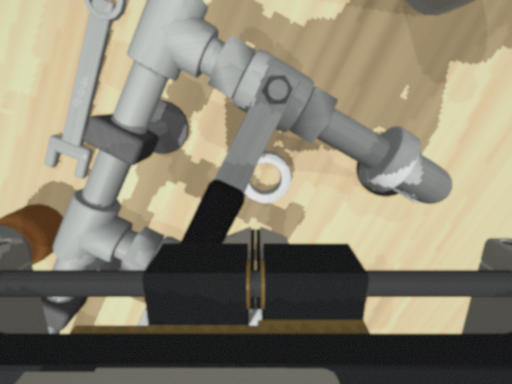

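```bash
python3 -m creep '[[[0.3,0.1,0,0,0,0,-1],[0.6,0.1,0,0,0,0,-1],[0.8,0.1,0,0,0,0,-1]]]';  python3 -m creep '[[[0.2,0,0,0,0,0,-1],[0.2,0,0,0,0,0,-1]]]'; python3 -m creep '[[[0.2,0,0,0,0,0,-1],[0.2,0,0,0,0,0,-1]]]'
```

```text
clock: 8.4
position: [0.5394, -0.1394, 0.1076]
ee_rot: [2.643, -1.689, -0.015]
force: [-26.5, -1.4, 18.2]
width: 0.005
clock: 8.6
position: [0.5395, -0.1394, 0.1076]
ee_rot: [2.641, -1.689, -0.019]
force: [-28.6, -0.3, 20.0]
width: 0.007
clock: 8.8
position: [0.5396, -0.1394, 0.1074]
ee_rot: [2.64, -1.689, -0.024]
force: [-35.5, 0.0, 25.5]
width: 0.007
```

The hard stop is reached, with force jumping to 35 N. I'll back off, lift and check.

```bash
python3 -m creep '[[[-1.2,0,0,0,0,0,-1],[-2.5,-0.3,0,0,0,0,-1],[-4,-0.5,0,0,0,0,-1],[-4,-0.5,4,0,0,8,-1],[-4,-0.5,9,0,0,16,-1]]]';  python3 -m creep '[[[0,0,5,0,0,8,-1],[0,2,10,0,0,16,-1],[0,4,15,0,0,24,-1],[0,8,15,0,0,32,-1],[0,10,15,0,0,36,-1]]]';python3 -m creep '[[[0,0,0,0,0,0,-1],[0,0,0,0,0,0,-1]]]'
python3 - <<'E'
from h import *
s=arm.observe()
np.save("w9.npy",np.r_[s["position"],s["ee_rot"]])
for n in ["scene","wrist"]:
    im=arm.get_image(n)[:,:,::-1]; cv2.imwrite(f"pics/{n}9.png",im)
print(s["position"],s["ee_rot"],s["clock"],s["force"],s["joints"].round(2))
E
```

```text
clock: 9.3
position: [0.5077, -0.1435, 0.198]
ee_rot: [2.86, -1.297, -0.005]
force: [2.0, 1.0, -0.1]
width: 0.003
clock: 9.8
position: [0.5105, -0.04, 0.3511]
ee_rot: [-3.12, 0.345, -0.009]
force: [-0.6, 0.5, -0.5]
width: 0.007
clock: 10.0
position: [0.509, -0.0441, 0.3478]
ee_rot: [3.12, -0.36, -0.001]
force: [0.9, 0.7, -0.8]
width: 0.003
[ 0.50904393 -0.04411072  0.34775069] [ 3.12034658e+00 -3.60497218e-01 -8.43504900e-04] 10.0 [ 0.91594858  0.66823033 -0.81348941] [ 0.09  0.17 -0.13  1.62  0.02  1.35 -1.84]
```

View pics/wrist9.png

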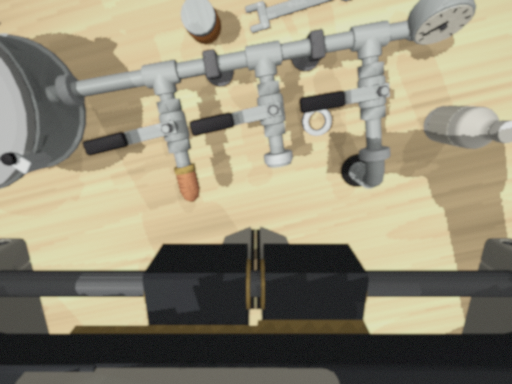

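View pics/scene9.png

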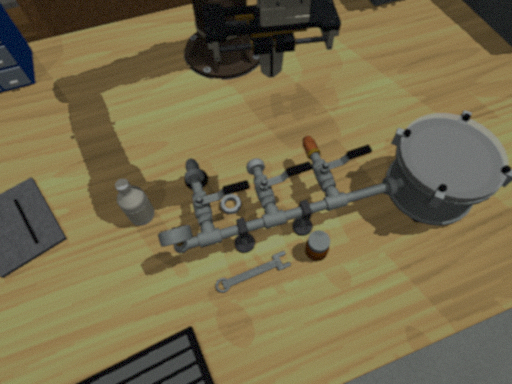

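```bash
python3 - <<'E'
from h import *
p=np.load("w9.npy"); im=cv2.imread("pics/wrist9.png")
for n,roi,nub in [("pump",(296,85,352,120),(383,91)),("spare",(186,105,240,140),(274,110)),("vent",(78,125,132,162),(168,128))]:
    b=blob(im,roi,60); ends=cv2.boxPoints(b[3]); 
    c=wpl(p,*b[:2],.14); s=wpl(p,*nub,.127)
    pts=np.array([wpl(p,*e,.14) for e in ends]); d=[pts[1]-pts[0],pts[2]-pts[1]]; L=max(d,key=np.linalg.norm)
    print(n,np.round(b[:2],1),b[2],"grip",c.round(4),"nub",s.round(4),"len",np.linalg.norm(L).round(3),"axis deg",np.degrees(np.arctan2(L[1],L[0])).round(1)%180,"nub->grip deg",np.degrees(np.arctan2(*(c-s)[1::-1])).round(1),"r",np.linalg.norm((c-s)[:2]).round(3))
E
```

```text
pump [322.3 101.5] 580 grip [ 0.5676 -0.1414  0.14  ] nub [ 0.5622 -0.2201  0.127 ] len 0.053 axis deg 86.0 nub->grip deg 86.1 r 0.079
spare [214.6 123.6] 450 grip [ 0.5722 -0.0064  0.14  ] nub [ 0.5708 -0.0826  0.127 ] len 0.052 axis deg 88.5 nub->grip deg 88.9 r 0.076
vent [106.1 144. ] 447 grip [0.579  0.1348 0.14  ] nub [0.58   0.0558 0.127 ] len 0.055 axis deg 90.3 nub->grip deg 90.7 r 0.079
```

The pump lever measures 86.1° in the world frame and the header runs at 86.3°, so the pump valve is shut. The bystanders look unchanged. For the vent I'll turn the tool to yaw 90°, which keeps joint 7 well inside its range, and come down on the header side of the lever.

```bash
python3 -m creep '[[[1,2,0,0,0,8,-1],[2,4,0,0,0,16,-1],[3,6,0,0,0,24,-1],[4,8,0,0,0,32,-1],[5,10,0,0,0,40,-1]]]';  python3 -m creep '[[[2,2,0,0,0,8,-1],[4,4,0,0,0,16,-1],[6,6,0,0,0,24,-1],[6.6,8,0,0,0,32,-1],[6.6,8.2,0,0,0,40,-1]]]';python3 -m creep '[[[0,0,-2,0,0,8,-1],[0,0,-4,0,0,16,-1],[0,0,-8,0,0,23,-1],[0,0,-11,0,0,23,-1],[0,0,-11,0,0,23,-1]]]'
python3 - <<'E'
from h import *
s=arm.observe()
np.save("w10.npy",np.r_[s["position"],s["ee_rot"]])
for n in ["scene","wrist","side"]:
    im=arm.get_image(n)[:,:,::-1]; cv2.imwrite(f"pics/{n}10.png",im)
print(s["position"],s["ee_rot"],s["clock"],s["force"],s["joints"].round(2)); r=R.from_rotvec(s["ee_rot"]).as_matrix();print(np.degrees(np.arctan2(r[1,0],r[0,0])))
E
```

```text
clock: 10.6
position: [0.5598, 0.0553, 0.3477]
ee_rot: [3.055, 0.733, -0.001]
force: [0.7, -0.5, 0.1]
width: 0.001
clock: 11.1
position: [0.6259, 0.1398, 0.3467]
ee_rot: [-2.615, -1.737, 0.002]
force: [-0.1, 0.4, -0.2]
width: 0.008
clock: 11.6
position: [0.6233, 0.1351, 0.2332]
ee_rot: [-2.225, -2.212, 0.013]
force: [-1.0, -0.2, -0.3]
width: 0.004
[0.62326311 0.13512939 0.23320575] [-2.22528982 -2.21245124  0.01253678] 11.6 [-1.04075472 -0.2275946  -0.25571054] [ 0.01  0.5  -0.48  1.48  0.23  1.23 -0.5 ]
89.66921638343209
```

View pics/wrist10.png

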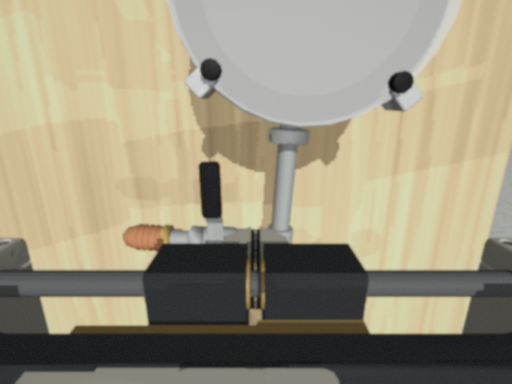

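View pics/scene10.png

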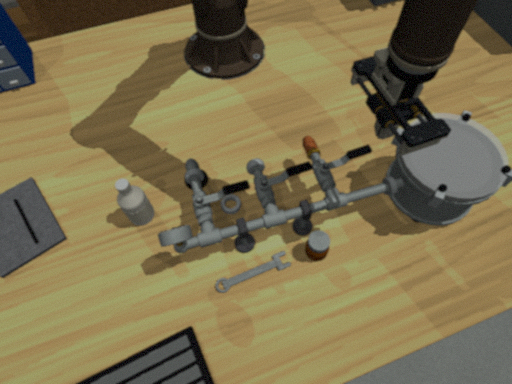

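View pics/side10.png

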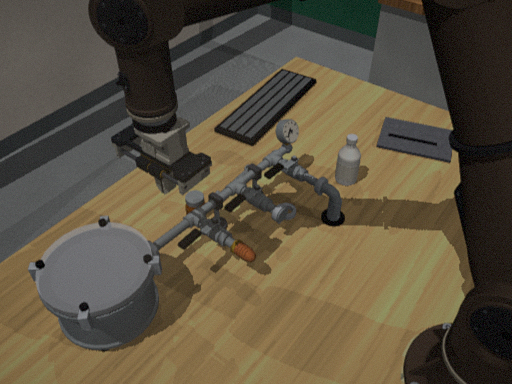

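```bash
python3 - <<'E'
from h import *
p=np.load("w10.npy")
for n,u,v,z in [("knobL",192,85,.17),("knobL low",192,92,.15),("chamber edge",300,124,.171),("pipe collar",290,140,.1),("grip out",210,163,.14),("grip in",211,216,.14)]: print(n,wpl(p,u,v,z).round(3))
E
python3 -m creep '[[[0,0,-4,0,0,0,-1],[0,0,-8,0,0,0,-1],[0,0,-11,0,0,0,-1],[0,0,-11,0,0,0,-1]]]'
```

```text
knobL [0.576 0.228 0.17 ]
knobL low [0.571 0.224 0.15 ]
chamber edge [0.657 0.2   0.171]
pipe collar [0.657 0.179 0.1  ]
grip out [0.581 0.163 0.14 ]
grip in [0.58  0.112 0.14 ]
clock: 12.15
position: [0.6241, 0.1371, 0.1263]
ee_rot: [-2.225, -2.216, 0.006]
force: [-0.4, -1.1, -0.3]
width: 0.002
```

```bash
python3 -m creep '[[[0,0,-0.8,0,0,0,-1],[0,0,-1.4,0,0,0,-1],[0,0,-1.4,0,0,0,-1]]]'
python3 - <<'E'
from h import *
s=arm.observe()
np.save("w11.npy",np.r_[s["position"],s["ee_rot"]])
for n in ["scene","wrist","side"]:
    im=arm.get_image(n)[:,:,::-1]; cv2.imwrite(f"pics/{n}11.png",im)
c=cv2.imread("pics/scene11.png")[90:210,290:440]; cv2.imwrite("pics/scene11c.png",cv2.resize(c,None,fx=5,fy=5,interpolation=cv2.INTER_CUBIC))
print(s["position"],s["ee_rot"],s["clock"],s["force"],s["joints"].round(2)); r=R.from_rotvec(s["ee_rot"]).as_matrix();print(np.degrees(np.arctan2(r[1,0],r[0,0])))
E
```

```text
clock: 12.45
position: [0.626, 0.1382, 0.1154]
ee_rot: [2.224, 2.217, 0.002]
force: [-0.5, -0.5, -1.1]
width: 0.007
[0.62599724 0.13823875 0.11539649] [2.22449570e+00 2.21701898e+00 2.16030141e-03] 12.45 [-0.52238731 -0.4903867  -1.07920937] [-0.    0.6  -0.45  1.62  0.3   0.99 -0.56]
89.80711400538502
```

View pics/wrist11.png

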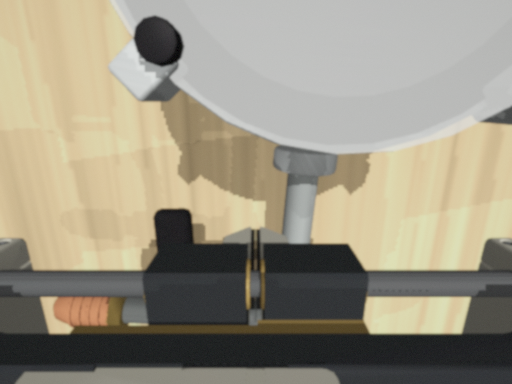

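View pics/scene11c.png

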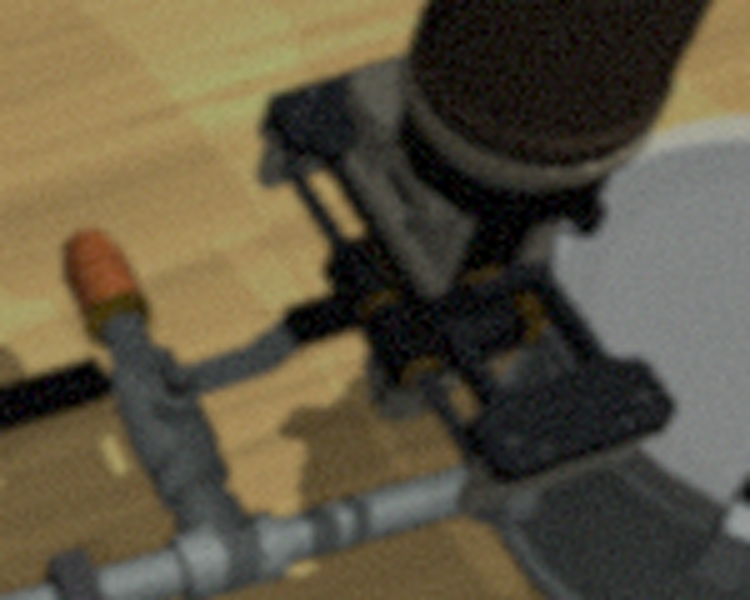

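```bash
python3 - <<'E'
from plan import *
st=(0.580,0.056)
c=tcp(st,90,.082,.033,-1);print(c,(c-[.626,.1382])*100)
p=c;ths=np.arange(92,181,2.5);y=90
for i in range(0,len(ths),5):
    rows=[]
    for th in ths[i:i+5]:
        q=tcp(st,th,.082,.029,-1);rows.append([*((q-p)*100).round(1).tolist(),0,0,0,round(th-y,1),-1])
    print(rows,"->",ths[i:i+5][-1],q.round(3));p=q;y=th
E
python3 -m creep '[[[0,0,-0.6,0,0,0,-1],[-0.5,0,-0.6,0,0,0,-1],[-1.0,0,-0.6,0,0,0,-1],[-1.3,0,-0.6,0,0,0,-1],[-1.3,0,-0.6,0,0,0,-1]]]'
```

```text
[0.613 0.138] [-1.3  -0.02]
[[-0.7, 0.1, 0, 0, 0, np.float64(2.0), -1], [-1.1, 0.2, 0, 0, 0, np.float64(4.5), -1], [-1.4, 0.3, 0, 0, 0, np.float64(7.0), -1], [-1.8, 0.4, 0, 0, 0, np.float64(9.5), -1], [-2.2, 0.4, 0, 0, 0, np.float64(12.0), -1]] -> 102.0 [0.591 0.142]
[[-0.4, 0.0, 0, 0, 0, np.float64(2.5), -1], [-0.8, 0.1, 0, 0, 0, np.float64(5.0), -1], [-1.1, 0.1, 0, 0, 0, np.float64(7.5), -1], [-1.5, 0.1, 0, 0, 0, np.float64(10.0), -1], [-1.9, 0.0, 0, 0, 0, np.float64(12.5), -1]] -> 114.5 [0.572 0.143]
[[-0.4, -0.0, 0, 0, 0, np.float64(2.5), -1], [-0.8, -0.1, 0, 0, 0, np.float64(5.0), -1], [-1.1, -0.2, 0, 0, 0, np.float64(7.5), -1], [-1.5, -0.3, 0, 0, 0, np.float64(10.0), -1], [-1.9, -0.4, 0, 0, 0, np.float64(12.5), -1]] -> 127.0 [0.554 0.139]
[[-0.4, -0.1, 0, 0, 0, np.float64(2.5), -1], [-0.7, -0.3, 0, 0, 0, np.float64(5.0), -1], [-1.1, -0.4, 0, 0, 0, np.float64(7.5), -1], [-1.4, -0.6, 0, 0, 0, np.float64(10.0), -1], [-1.7, -0.8, 0, 0, 0, np.float64(12.5), -1]] -> 139.5 [0.536 0.131]
[[-0.3, -0.2, 0, 0, 0, np.float64(2.5), -1], [-0.6, -0.4, 0, 0, 0, np.float64(5.0), -1], [-0.9, -0.6, 0, 0, 0, np.float64(7.5), -1], [-1.2, -0.9, 0, 0, 0, np.float64(10.0), -1], [-1.5, -1.1, 0, 0, 0, np.float64(12.5), -1]] -> 152.0 [0.521 0.12 ]
[[-0.3, -0.3, 0, 0, 0, np.float64(2.5), -1], [-0.5, -0.5, 0, 0, 0, np.float64(5.0), -1], [-0.8, -0.8, 0, 0, 0, np.float64(7.5), -1], [-1.0, -1.1, 0, 0, 0, np.float64(10.0), -1], [-1.2, -1.4, 0, 0, 0, np.float64(12.5), -1]] -> 164.5 [0.509 0.106]
[[-0.2, -0.3, 0, 0, 0, np.float64(2.5), -1], [-0.4, -0.6, 0, 0, 0, np.float64(5.0), -1], [-0.6, -1.0, 0, 0, 0, np.float64(7.5), -1], [-0.8, -1.3, 0, 0, 0, np.float64(10.0), -1], [-0.9, -1.7, 0, 0, 0, np.float64(12.5), -1]] -> 177.0 [0.5   0.089]
[[-0.1, -0.4, 0, 0, 0, np.float64(2.5), -1]] -> 179.5 [0.498 0.086]
clock: 13.1
position: [0.6117, 0.1382, 0.1086]
ee_rot: [-2.224, -2.218, 0.0]
force: [0.2, 0.0, -0.1]
width: 0.003
```

```bash
python3 -m creep '[[[-0.3,0,0,0,0,1,-1],[-0.6,0.1,0,0,0,3,-1],[-0.9,0.2,0,0,0,5,-1],[-1.2,0.3,0,0,0,7,-1],[-1.5,0.3,0,0,0,8,-1]]]'; python3 -m creep '[[[-0.3,0,0,0,0,2,-1],[-0.6,0,0,0,0,4,-1]]]'
python3 - <<'E'
from h import *
s=arm.observe()
np.save("w12.npy",np.r_[s["position"],s["ee_rot"]])
cv2.imwrite("pics/w12.png",arm.get_image("wrist")[:,:,::-1])
print(s["position"],s["ee_rot"],s["clock"],s["force"],s["joints"].round(2)); r=R.from_rotvec(s["ee_rot"]).as_matrix();print(np.degrees(np.arctan2(r[1,0],r[0,0])))
E
```

```text
clock: 13.6
position: [0.5975, 0.1409, 0.1086]
ee_rot: [2.062, 2.37, 0.001]
force: [4.1, -0.6, -0.2]
width: 0.007
clock: 13.8
position: [0.5912, 0.1417, 0.1086]
ee_rot: [-1.977, -2.442, -0.002]
force: [4.1, 1.7, -0.1]
width: 0.003
[0.59124374 0.14174007 0.10858176] [-1.97675678e+00 -2.44165220e+00 -1.68458151e-03] 13.8 [ 4.09237589  1.7492248  -0.05023857] [ 0.03  0.57 -0.52  1.71  0.33  0.95 -0.41]
102.01289135095827
```

View pics/w12.png

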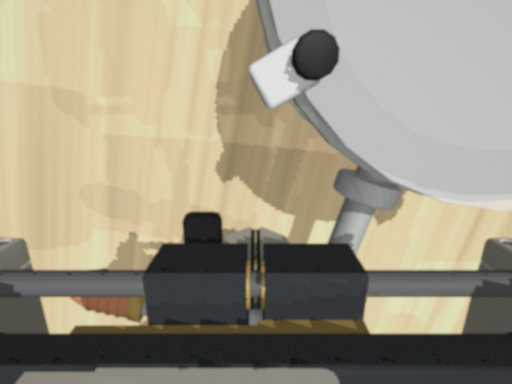

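The finger is pushing the vent lever with a steady 4 N, and the lever follows square to the tool at about 102°. I'll continue at 2.5° per row (about 0.44 rad/s).

```bash
python3 -m creep '[[[-0.4,0,0,0,0,2.5,-1],[-0.8,0.1,0,0,0,5,-1],[-1.1,0.1,0,0,0,7.5,-1],[-1.5,0.1,0,0,0,10,-1],[-1.9,0,0,0,0,12.5,-1]]]'; python3 -m creep '[[[-0.4,0,0,0,0,2.5,-1],[-0.8,-0.1,0,0,0,5,-1],[-1.1,-0.2,0,0,0,7.5,-1],[-1.5,-0.3,0,0,0,10,-1],[-1.9,-0.4,0,0,0,12.5,-1]]]'; python3 -m creep '[[[-0.4,-0.1,0,0,0,2.5,-1],[-0.7,-0.3,0,0,0,5,-1],[-1.1,-0.4,0,0,0,7.5,-1],[-1.4,-0.6,0,0,0,10,-1],[-1.7,-0.8,0,0,0,12.5,-1]]]'
python3 - <<'E'
from h import *
s=arm.observe()
cv2.imwrite("pics/w13.png",arm.get_image("wrist")[:,:,::-1])
print(s["joints"].round(2)); r=R.from_rotvec(s["ee_rot"]).as_matrix();print(np.degrees(np.arctan2(r[1,0],r[0,0])))
E
```

```text
clock: 14.35
position: [0.5723, 0.1418, 0.1086]
ee_rot: [1.7, 2.642, 0.002]
force: [5.3, 1.9, -0.4]
width: 0.005
clock: 14.85
position: [0.5534, 0.1375, 0.1086]
ee_rot: [1.402, 2.811, 0.001]
force: [5.4, -0.2, -2.0]
width: 0.006
clock: 15.35
position: [0.5361, 0.1303, 0.1087]
ee_rot: [1.087, 2.948, 0.002]
force: [2.9, 2.9, -0.3]
width: 0.004
[ 0.17  0.53 -0.7   1.84  0.42  0.92  0.14]
139.52093882557654
```

View pics/w13.png

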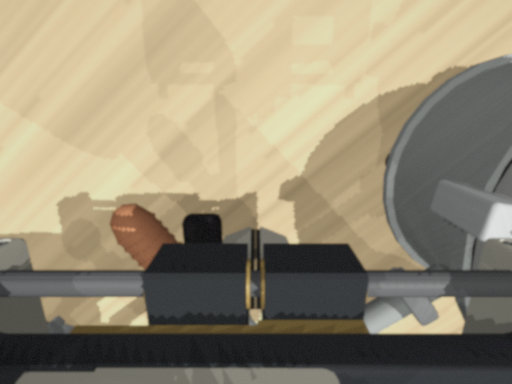

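```bash
python3 -m creep '[[[-0.3,-0.2,0,0,0,2.5,-1],[-0.6,-0.4,0,0,0,5,-1],[-0.9,-0.6,0,0,0,7.5,-1],[-1.2,-0.9,0,0,0,10,-1],[-1.5,-1.1,0,0,0,12.5,-1]]]'; python3 -m creep '[[[-0.3,-0.3,0,0,0,2.5,-1],[-0.5,-0.5,0,0,0,5,-1],[-0.8,-0.8,0,0,0,7.5,-1],[-1.0,-1.1,0,0,0,10,-1],[-1.2,-1.4,0,0,0,12.5,-1]]]'
python3 - <<'E'
from h import *
s=arm.observe()
cv2.imwrite("pics/w14.png",arm.get_image("wrist")[:,:,::-1])
print(s["joints"].round(2)); r=R.from_rotvec(s["ee_rot"]).as_matrix();print(np.degrees(np.arctan2(r[1,0],r[0,0])))
E
```

```text
clock: 15.9
position: [0.5214, 0.119, 0.1087]
ee_rot: [0.761, 3.048, 0.002]
force: [4.0, 2.9, -0.8]
width: 0.005
clock: 16.4
position: [0.5092, 0.1052, 0.1087]
ee_rot: [0.425, 3.113, 0.002]
force: [2.6, 3.6, 0.8]
width: 0.006
[ 0.3   0.53 -0.83  1.91  0.48  0.92  0.54]
164.45946683455134
```

View pics/w14.png

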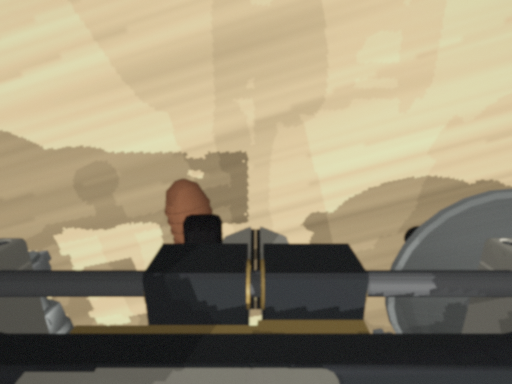

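```bash
python3 -m creep '[[[-0.2,-0.3,0,0,0,2.5,-1],[-0.4,-0.6,0,0,0,5,-1],[-0.6,-1.0,0,0,0,7.5,-1],[-0.7,-1.3,0,0,0,10,-1]]]'; python3 -m creep '[[[-0.1,-0.2,0,0,0,1,-1],[-0.1,-0.4,0,0,0,2,-1]]]'; python3 -m creep '[[[0,-0.2,0,0,0,0,-1],[0,-0.2,0,0,0,0,-1]]]'
```

```text
clock: 16.85
position: [0.5019, 0.0921, 0.1086]
ee_rot: [-0.153, -3.138, -0.002]
force: [-0.1, 4.6, 1.2]
width: 0.005
clock: 17.05
position: [0.5008, 0.0894, 0.1087]
ee_rot: [-0.099, -3.14, -0.005]
force: [-0.6, 13.5, 0.8]
width: 0.002
clock: 17.25
position: [0.5008, 0.0894, 0.1088]
ee_rot: [0.098, 3.14, 0.009]
force: [0.6, 14.2, -1.1]
width: 0.003
```

The stop is reached: 14 N with no further motion, at yaw 176.4° as expected. I'll back off, lift and verify.

```bash
python3 -m creep '[[[0,0.8,0,0,0,0,-1],[0,2,0,0,0,0,-1],[0,2.5,1,0,0,0,-1],[-1,2.5,5,0,0,-8,-1],[-2,2.5,9,0,0,-16,-1]]]';  python3 -m creep '[[[0,-3,5,0,0,-8,-1],[0,-7,10,0,0,-16,-1],[0,-11,14,0,0,-24,-1],[0,-15,15,0,0,-32,-1],[0,-16,15,0,0,-40,-1]]]';python3 -m creep '[[[0,0,0,0,0,-8,-1],[0,0,0,0,0,-16,-1],[0,0,0,0,0,-24,-1],[0,0,0,0,0,-32,-1],[0,0,0,0,0,-40,-1]]]';python3 -m creep '[[[0,0,0,0,0,-8,-1],[0,0,0,0,0,-16,-1],[0,0,0,0,0,-24,-1],[0,0,0,0,0,-32,-1],[0,0,0,0,0,-40,-1]]]';python3 -m creep '[[[0,0,0,0,0,-8,-1],[0,0,0,0,0,-16,-1],[0,0,0,0,0,-24,-1],[0,0,0,0,0,-32,-1],[0,0,0,0,0,-40,-1]]]'
python3 - <<'E'
from h import *
s=arm.observe()
np.save("w15.npy",np.r_[s["position"],s["ee_rot"]])
for n in ["scene","wrist","side"]:
    im=arm.get_image(n)[:,:,::-1]; cv2.imwrite(f"pics/{n}15.png",im)
print(s["position"],s["ee_rot"],s["clock"],s["force"],s["joints"].round(2))
E
```

```text
clock: 17.75
position: [0.4801, 0.1104, 0.1992]
ee_rot: [-0.544, -3.091, 0.0]
force: [0.5, -0.2, 1.2]
width: 0.004
clock: 18.25
position: [0.4817, -0.053, 0.3518]
ee_rot: [1.573, 2.715, 0.0]
force: [0.8, -0.1, -0.3]
width: 0.005
clock: 18.75
position: [0.4808, -0.0496, 0.349]
ee_rot: [-2.406, -2.019, 0.001]
force: [-0.7, -0.2, -0.9]
width: 0.005
clock: 19.25
position: [0.4808, -0.0495, 0.349]
ee_rot: [-2.952, -1.075, 0.0]
force: [0.5, -0.5, -0.2]
width: 0.007
clock: 19.75
position: [0.4808, -0.0495, 0.349]
ee_rot: [-3.142, -0.0, 0.0]
force: [0.1, 0.0, -0.6]
width: 0.007
[ 0.48082252 -0.04947133  0.34900787] [-3.14156893e+00 -3.52228510e-04  4.82655912e-04] 19.75 [ 0.08466733  0.04175335 -0.61525836] [ 0.42  0.15 -0.49  1.65  0.07  1.35 -1.66]
```

View pics/wrist15.png

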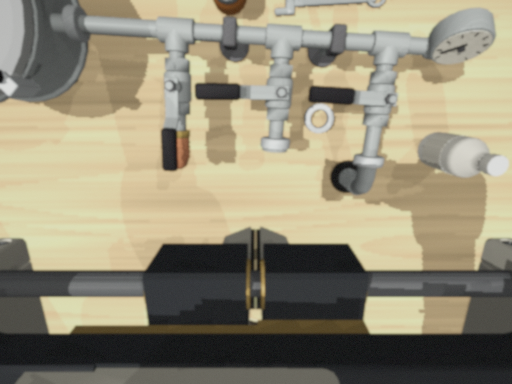

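View pics/scene15.png

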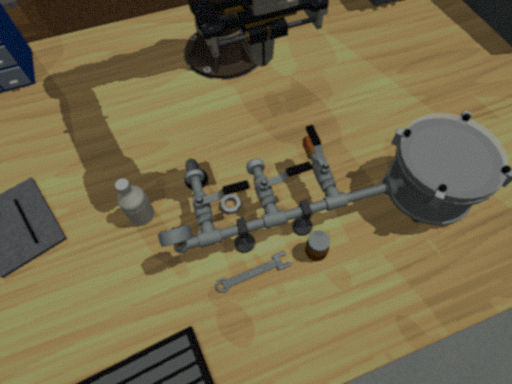

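View pics/side15.png

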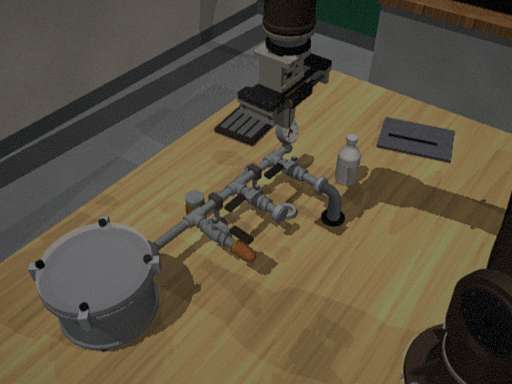

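```bash
python3 - <<'E'
from h import *
p=np.load("w15.npy"); im=cv2.imread("pics/wrist15.png")
S={}
for n,roi,nub in [("pump",(306,82,358,110),(391,98)),("spare",(190,78,244,104),(282,92)),("vent",(158,122,177,175),(171,87))]:
    b=blob(im,roi,60); c=wpl(p,*b[:2],.14); s=wpl(p,*nub,.127)
    print(n,b[2],"grip",c.round(4),"nub",s.round(4),"nub->grip deg",np.degrees(np.arctan2(*(c-s)[1::-1])).round(1)); S[n]=s
d=S["vent"]-S["pump"];print("header deg",np.degrees(np.arctan2(d[1],d[0])))
for cam,rois in (("scene",{"bottle":(110,172,160,230),"jar":(303,228,333,262),"wrench":(212,250,294,295),"clamp":(217,190,244,216)}),("side",{"bottle":(332,132,364,190)})):
    A,B=cv2.imread(f"pics/{cam}0.png"),cv2.imread(f"pics/{cam}15.png")
    for k,(x0,y0,x1,y1) in rois.items():
        sh,resp=cv2.phaseCorrelate(cv2.cvtColor(A[y0:y1,x0:x1],6).astype(np.float32),cv2.cvtColor(B[y0:y1,x0:x1],6).astype(np.float32))
        print(cam,k,"shift px",np.round(sh,2),round(resp,2))
E
```

```text
pump 606 grip [ 0.5679 -0.1411  0.14  ] nub [ 0.5647 -0.22    0.127 ] nub->grip deg 87.7
spare 508 grip [ 0.5715 -0.0055  0.14  ] nub [ 0.5717 -0.0822  0.127 ] nub->grip deg 90.1
vent 495 grip [0.5021 0.0614 0.14  ] nub [0.5775 0.0566 0.127 ] nub->grip deg 176.4
header deg 87.36365615641817
scene bottle shift px [0.16 0.51] 0.59
scene jar shift px [ 0.11 -0.  ] 0.94
scene wrench shift px [-0.09  0.55] 1.0
scene clamp shift px [0.21 1.17] 0.87
side bottle shift px [-0.19 -0.24] 0.61
```

```bash
python3 -c "
from cell import arm
print(arm.observe()['dq'].round(4)); print(arm.sign_off())"
```

```text
[ 0.0059  0.004  -0.0073 -0.0002  0.0015 -0.0045  0.0526]
the job is handed in; nothing more can be done
None
```

I shut the pump valve against its stop, then eased the vent valve to its open stop over about 3.5 s, and handed the job in. Each lever was pushed with the closed fingertips and never pinched. No verdict was reported, so the results below are my own checks.

**First try:** the first push on the pump lever missed. The fingertips passed over the lever without touching it. In the pictures they sit about 13 mm behind the reported TCP, not 17 mm ahead of it as stated. I lowered the tool by about 3 cm and the second push worked.

**Lever angles:** measured in the last wrist picture, the world frame angles were:

| Lever | Measured | Reference | State |
|---|---|---|---|
| Pump | 87.7° | 87.4° (header line) | shut |
| Vent | 176.4° | about 176.3° (open direction) | open |
| Spare | 90.1° | 87.4° (header line) | shut, about 3° from square, as it was before the vent push |

**Forces:** the force rose to about 44 N at the pump stop (36 N along x, 26 N upward). It was 14 N at the vent stop and about 4–6 N while turning the vent lever. The 44 N was at the fingertips as far as I could see, so I don't think it counts against the 40 N limit on the arm and gripper body.

**Bystanders:** the bottle, jar and wrench shifted by at most 0.6 pixel between the first and last pictures. The clamp ring measured 1.2 pixels, a few mm at most, and the pump lever's changed shadow beside it may account for that. The robot stood clear of everything when I handed in, at 19.9 s.

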